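Clear the dry block for washing

ROBOT

A 6-joint arm with a two-finger parallel gripper is mounted at the origin on a cart in front of the work surface, level with it; the furniture and walls round the work are solid. World frame = base frame: x ahead of the robot, y to its left, z up, the work surface at z = 0. Lengths are in m, angles in rad, forces in N, time in s.
With the tool pointing down it reaches from about 0.275 to 0.775 m from the base axis. Payload 14.6 kg.
Tool frame: the origin (TCP) lies midway between the tips of the shut fingers; the grasp point (between the pads) lies 19 mm behind it; z points along the fingers, y is the direction in which the jaws open and shut (so a half turn about z gives the same grasp; the last joint's range is limited). The gripper opens to 85 mm and grips with 20 to 120 N. Pads are 22 mm wide; open, the fingers measure 114 mm over their backs; the gripper's body (76 mm by 85 mm) begins 54 mm behind the grasp point. The pads swing forward as they close: fully open they stand 13 mm farther back than shut.
Start: joints at [-1.298, 0.263, -0.048, 1.259, 0, 1.415], TCP at [0.218, -0.478, 0.231] pointing down, gripper open.
Joint ranges: [-2.65, 2.65], [-0.89, 1.7], [-1.18, 1.37], [-2.13, 2.11], [-1.35, 1.29], [-3.14, 3.14]. Speed limits (rad/s): [1.89, 1.89, 2.57, 2.79, 3.14, 3.14].

INTERFACE

Orientations are given as a 3x3 rotation matrix whose columns are the frame's x, y, z axes.
In Python, from rig import bot gives the robot as it stands.
- The arm moves only by the tool step_arm, never from a script. Its argument "motion" is a list of rows, each an object of numbers: "tx", "ty", "tz": the shift along the world's x, y, z scaled (see below); "rx", "ry", "rz": the turn, a rotation vector about the world's x, y, z scaled (see below); "fingers": the opening, from -1 (shut) to 1 (fully open). In form: [{"tx": .., "ty": .., "tz": .., "rx": .., "ry": .., "rz": .., "fingers": ..}, ...]. A call has exactly 10 rows; each row shifts and turns the commanded pose from where the row before left it; what a row does not reach is not made up. The controller multiplies each number of a shift by 250 mm and each number of a turn by 45 degrees. A row lasts 1/10 s, in which the tool goes at most 50 mm and 8.59 degrees, less where a joint would pass 70% of its speed; a pose out of reach is approached as far as the arm can. A call with a number of a shift or a turn outside -1 to 1 is refused whole. A call with a gripper value outside its range is refused whole. The fingers move at their own pace and stop on an object; the grip force is fixed at half the most. Time passes only in rows, so rows that do not move let the fingers close, or fill a call up. It gives the time, the measured TCP pose, the force and the opening at its end, in the units of the state.
- bot.get_obs(): the state, without advancing time (a new reading comes with each control period).
- bot.snapshot(name): name is "scene" or "top" or "wrist"; returns a dict with "color" (420x560x3 uint8, blue, green, red), "z_map" (420x560 float32, m along the optical axis (not along the pixel's ray), 0 where there is no reading), "fx", "fy", "cx", "cy" (pixels), "R" (3x3) and "t" (3): a world point X has camera coordinates R X + t; the wrist camera has in their place "hand_eye" (4x4, takes a point from camera to tool coordinates, whose origin is the TCP and whose axes are the flange's). Camera axes: x right, y down, z forward; pixel columns grow to the right and rows downward; lengths in m; the calibration is good to about 2 mm. A picture is of the moment at which its call begins: read the wrist's pose just before it.
- bot.hand_in(): hands the job in, once; it reports no verdict.
The state is a dict: "time": time; "joint_pos": joint angles; "qd": joint speeds; "joint_torque": joint torques, N m; "tool_pos": TCP position; "tcp_rot": TCP orientation; "contact_force": force on the tool from outside, world axes, zero at the start; "torque": the same for the moment, N m; "grip_width": finger opening in m.
Only numpy, scipy, OpenCV 4.12 (cv2) and the standard library are available. Lean on these libraries where they do the work, as an engineer would, in place of code of your own. Each camera call takes 0.05 s, during which the arm holds its last target. There are 200 camera calls.

TASK

Clear the dry block for washing: with the hook tool, draw every blue insert out of its bore by its wire loop and stand it upright in the large section of the white tray, and pull the yellow collar that fell into the gap beside the block out onto the open table in front of the gap, then pick it up with the fingers and lay it flat in the tray's small section. Do not put the fingers on anything that is still in a bore or in the gap, put the hook tool back upright in its stand, and leave the other things on the table where they are.

Things in the scene. Friction and masses are not known exactly. Their poses are not given: they have to be found in the camera images.
- dry_block: Dry block station, fixed. Origin at table level under the centre of its bored aluminium block, 106 x 106 mm, 80 mm tall; x points from its front (robot side) to its back, z up. Four upright bores, 42 mm wide, 75 mm deep (floor at z = 5 mm), at x, y = +-25 mm.
- gap_mouth (a point): Mouth of the gap to the right of the block, at table level, axes as the block's (53 mm before and 80 mm right of its origin). The gap is 54 mm wide, runs 98 mm along +x to a shut back, is open at front and top; its floor is the table. Its walls (block, back plate, grey control module 44 mm wide beyond it) are 80 mm tall.
- hook_stand: Grey upright tube, fixed, in which the hook tool stands. Origin at table level on its axis. Outer radius 20.5 mm (foot 38 mm), inner radius 15 mm, open top with rim at z = 100 mm.
- hook_tool_grip (a point): Hook tool, loose, 90 g, at first upright in its stand. Point in the middle of the orange handle, 122 mm above the tool's lowest point; z up the shaft, x the way the hook points. Handle 22 mm along x, 14 along y (grip across y), 50 tall. Below it a flange of 22 mm radius, underside 27 mm below this point, rests on the stand's rim; under it a cone (radius 14 to 5 mm, 15 mm tall) centres it.
- hook_tool_tip (a point): Hook end of the tool: lowest point level of the tool, on the shaft axis, axes as the handle's. Shaft 2 mm radius, then a U of 4 mm wire: its bottom lies 4.5 mm along +x, its upturned tip 9 mm along +x, tip's top 10 mm above this point; 5 mm clear inside the U, inner bottom 4 mm above this point.
- collar_center (a point): Yellow collar, loose, 50 g: flat ring, 44 mm outside, 30 mm inside diameter, 16 mm tall, at first flat on the table in the gap. Point at its centre, half-way up.
- tray: White wash tray, loose, 0.7 kg: 205 mm along x, 140 mm along y, walls 25 mm high, 4 mm thick, floor 4 mm thick. Origin under its centre. A divider 22 mm high at x = -34.5 mm parts the small section (x = -98 to -37 mm, robot's end) from the large one (x = -32 to +98 mm).
- wash_vial: Bystander: white vial with red cap, 44 x 44 x 48 mm; origin under its centre.
- petri_dish_1: Bystander: petri dish, 60 mm wide, 14 mm tall; origin under its centre.
- buffer_green: Bystander: small white bottle lying down, 44 x 29 x 28 mm; origin under its centre.
- insert_1: Blue insert, loose, 80 g, may be absent; at first upright in a bore. Body 38 mm wide, 30 mm tall; origin under its centre, z up. On top a loop of 3 mm wire in the insert's y-z plane: legs at y = +-14 mm up to z = 44 mm, slanting in to a level top bar, y = -6 to +6 mm, wire centre at x = 0, z = 53.5 mm. A hook passes through the loop along x.
- insert_2: Blue insert, loose, 80 g, may be absent; at first upright in a bore. Body 38 mm wide, 30 mm tall; origin under its centre, z up. On top a loop of 3 mm wire in the insert's y-z plane: legs at y = +-14 mm up to z = 44 mm, slanting in to a level top bar, y = -6 to +6 mm, wire centre at x = 0, z = 53.5 mm. A hook passes through the loop along x.
- insert_3: Blue insert, loose, 80 g, may be absent; at first upright in a bore. Body 38 mm wide, 30 mm tall; origin under its centre, z up. On top a loop of 3 mm wire in the insert's y-z plane: legs at y = +-14 mm up to z = 44 mm, slanting in to a level top bar, y = -6 to +6 mm, wire centre at x = 0, z = 53.5 mm. A hook passes through the loop along x.
- insert_4: Blue insert, loose, 80 g, may be absent; at first upright in a bore. Body 38 mm wide, 30 mm tall; origin under its centre, z up. On top a loop of 3 mm wire in the insert's y-z plane: legs at y = +-14 mm up to z = 44 mm, slanting in to a level top bar, y = -6 to +6 mm, wire centre at x = 0, z = 53.5 mm. A hook passes through the loop along x.

How it is judged:
On the way:
1. the yellow collar has been drawn out of the gap and lies on the table clear in front of it (x of collar_center in the frame of dry_block below -0.08 m and y of collar_center in the frame of dry_block between -0.16 and 0 m and height (world z) of collar_center below 0.02 m), for 0.1 s.
At the end, for the whole second after the job is handed in: Every insert upright (0.15 rad) on the floor of the large section, collar flat on the floor of the small section, tray level on the table, hook tool upright (0.1 rad) in its stand, flange on the rim, within 8 mm of the stand's axis (x of insert_1 in the frame of tray between -0.02 and 0.086 m and y of insert_1 in the frame of tray between -0.052 and 0.052 m and z of insert_1 in the frame of tray between -0.002 and 0.01 m and angle between each of insert_1, insert_2, insert_3, insert_4, collar_center's own z axis and vertical below 0.15 rad and x of insert_2 in the frame of tray between -0.02 and 0.086 m and y of insert_2 in the frame of tray between -0.052 and 0.052 m and z of insert_2 in the frame of tray between -0.002 and 0.01 m and x of insert_3 in the frame of tray between -0.02 and 0.086 m and y of insert_3 in the frame of tray between -0.052 and 0.052 m and z of insert_3 in the frame of tray between -0.002 and 0.01 m and x of insert_4 in the frame of tray between -0.02 and 0.086 m and y of insert_4 in the frame of tray between -0.052 and 0.052 m and z of insert_4 in the frame of tray between -0.002 and 0.01 m and x of collar_center in the frame of tray between -0.085 and -0.05 m and y of collar_center in the frame of tray between -0.05 and 0.05 m and z of collar_center in the frame of tray between 0.006 and 0.018 m and horizontal distance between hook_tool_grip and hook_stand below 0.008 m and angle between hook_tool_grip's own z axis and vertical below 0.1 rad and z of hook_tool_grip in the frame of hook_stand between 0.12 and 0.132 m and angle between tray's own z axis and vertical below 0.05 rad and height (world z) of tray below 0.006 m); the robot touches nothing.
It fails at once if the fingers touch an insert that is still in its bore ((contact force between the fingers and insert_1 above 0.3 N and z of insert_1 in the frame of dry_block below 0.07 m and horizontal distance between insert_1 and dry_block below 0.055 m) or (contact force between the fingers and insert_2 above 0.3 N and z of insert_2 in the frame of dry_block below 0.07 m and horizontal distance between insert_2 and dry_block below 0.055 m) or (contact force between the fingers and insert_3 above 0.3 N and z of insert_3 in the frame of dry_block below 0.07 m and horizontal distance between insert_3 and dry_block below 0.055 m) or (contact force between the fingers and insert_4 above 0.3 N and z of insert_4 in the frame of dry_block below 0.07 m and horizontal distance between insert_4 and dry_block below 0.055 m)).
It fails at once if the fingers touch the collar while it is still in the gap beside the block (contact force between the fingers and collar above 0.3 N and x of collar_center in the frame of dry_block between -0.07 and 0.06 m and y of collar_center in the frame of dry_block between -0.108 and -0.052 m).
It fails at once if the vial, the petri dish or the small bottle is knocked more than 25 mm from its place (distance of any of wash_vial, petri_dish_1, buffer_green from where it was at the start of the episode above 0.025 m).
Of insert_1, insert_2, insert_3, insert_4 only 2 to 4 are there at a start; the rules pass over those that are not, and their reading is None.
At some moment in a run one of tray, collar may be knocked a few centimetres aside while the robot is not near it.
It also fails if it takes over 210 s, if anything falls off the work surface, if the arm or the gripper's body presses on something with over 40 N, if the wrist force passes 120 N, or if a joint passes its speed limit or range.

## Working session

There is one attempt and no reset: what is moved stays moved. The work goes in short steps, Python scripts to look and compute and a tool call to move; the robot and the scene stay as the last step left them, time stands still between calls to the robot, and variables do not carry over. Pictures are saved under pics/ and viewed, about 12 in all and at most 16, crops included, and the job is handed in when it is done.

Besides the shell and the picture viewer there is one more tool, called after "Request:" as a command line: name --argument value ..., lists and objects as JSON in quotes. step_arm: Moves the arm, as the interface text tells. Shifts and turns lie within -1 to 1; 1 stands for 250 mm of shift or 45 degrees of turn. Its arguments: {"type":"object","properties":{"motion":{"type":"array","items":{"type":"object","properties":{"tx":{"type":"number"},"ty":{"type":"number"},"tz":{"type":"number"},"rx":{"type":"number"},"ry":{"type":"number"},"rz":{"type":"number"},"fingers":{"type":"number"}}}}},"required":["motion"]}

```bash
ls; mkdir -p pics; cat > h.py <<'E'
import numpy as np, cv2
from rig import bot
def snap(n):
    o=bot.get_obs(); s=bot.snapshot(n)
    if 'hand_eye' in s:
        H=np.array(s['hand_eye']); Rw=np.array(o['tcp_rot']); p=np.array(o['tool_pos'])
        s['Rc']=Rw@H[:3,:3]; s['C']=Rw@H[:3,3]+p
    else:
        R=np.array(s['R']); s['Rc']=R.T; s['C']=-R.T@np.array(s['t']).ravel()
    return s
def cloud(s):
    v,u=np.mgrid[:420,:560]; z=s['z_map']
    P=np.stack([(u-s['cx'])/s['fx']*z,(v-s['cy'])/s['fy']*z,z],-1)
    return P@s['Rc'].T+s['C']
def ray(s,u,v,h):
    d=s['Rc']@np.array([(u-s['cx'])/s['fx'],(v-s['cy'])/s['fy'],1]); return s['C']+d*(h-s['C'][2])/d[2]
def proj(s,X):
    c=s['Rc'].T@(np.array(X)-s['C']); return [s['fx']*c[0]/c[2]+s['cx'],s['fy']*c[1]/c[2]+s['cy']]
def save(s,n): cv2.imwrite('pics/'+n+'.png',s['color'])
E
python3 - <<'E'
from h import *
o=bot.get_obs(); print({k:np.round(v,3).tolist() for k,v in o.items()})
S=[snap('scene'),snap('top')]
for s in S: print(s['C'].round(3),s['Rc'].round(2).tolist(),s['fx'])
im=np.vstack([s['color'] for s in S]); cv2.imwrite('pics/a.png',cv2.resize(np.hstack([s['color'] for s in S]),(1120,420))[:, :])
save(S[0],'s0');save(S[1],'t0')
E
```

```text
pics
{'time': 0.0, 'joint_pos': [-1.298, 0.263, -0.049, 1.259, 0.0, 1.416], 'qd': [-0.0, -0.001, 0.001, 0.001, 0.002, 0.001], 'joint_torque': [-0.004, -63.761, 38.457, 0.014, -0.0, 0.0], 'tool_pos': [0.218, -0.477, 0.231], 'tcp_rot': [[0.91, 0.415, -0.0], [0.415, -0.91, 0.001], [0.0, -0.001, -1.0]], 'contact_force': [-0.748, 0.649, 0.496], 'torque': [0.007, -0.011, -0.019], 'grip_width': 0.085}
[-0.103  1.018  0.892] [[-0.89, -0.24, 0.4], [-0.46, 0.5, -0.73], [-0.02, -0.83, -0.55]] 534.4094891210574
[ 0.391 -0.011  1.098] [[-0.02, -1.0, 0.09], [-1.0, 0.02, -0.02], [0.01, -0.09, -1.0]] 429.8241768231211
```

View pics/t0.png

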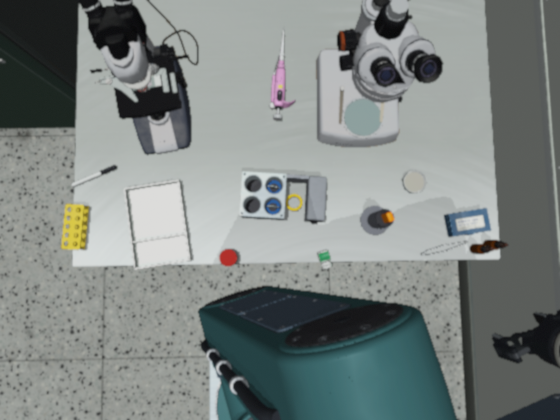

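View pics/s0.png

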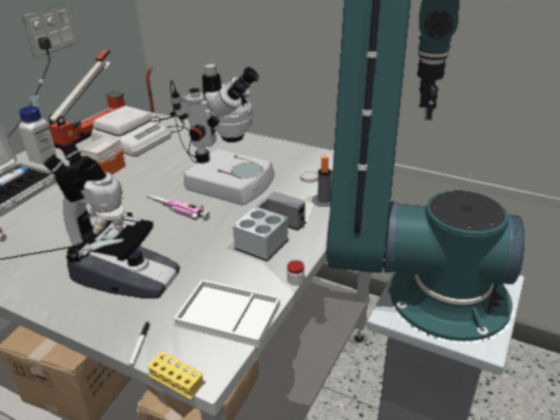

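The top view shows the tray at about (158,225), the block at (264,195), the collar in the gap at (295,202), the hook stand at (380,218), the vial at (229,258), the dish at (414,182) and the bottle at (325,259). The two right-hand bores look like they hold inserts. Next I'll measure these and look closer.

```bash
python3 - <<'E'
from h import *
s=snap('top'); P=cloud(s); c=s['color']; hsv=cv2.cvtColor(c,cv2.COLOR_BGR2HSV)
print('table z', np.median(P[225:235,340:350,2]))
def rect(m,name):
    n,l,st,ce=cv2.connectedComponentsWithStats(m.astype(np.uint8))
    for i in range(1,n):
        if st[i,4]>25:
            q=P[l==i]; r=cv2.minAreaRect(q[:,:2].astype(np.float32)); print(name,st[i],ce[i].round(1),'mean',q.mean(0).round(4),'rect',np.round(r[0],4),np.round(r[1],4),round(r[2],2))
Z=P[...,2]; v,u=np.mgrid[:420,:560]
rect((Z>.07)&(Z<.09)&(u>225)&(u<340)&(v>160)&(v<235),'block/module')
rect((Z>.018)&(Z<.04)&(u>110)&(u<200)&(v>165)&(v<280),'tray')
H,Sa,V=hsv[...,0],hsv[...,1],hsv[...,2]
rect((H>20)&(H<35)&(Sa>100)&(u>280)&(u<310)&(v>180)&(v<220),'collar')
rect((H>5)&(H<20)&(Sa>130)&(u>360)&(u<400)&(v>200)&(v<235),'handle')
rect((Z>.085)&(u>360)&(u<400)&(v>200)&(v<235),'standhi')
rect((H>95)&(H<125)&(Sa>90)&(u>235)&(u<290)&(v>165)&(v<225),'blue')
for n,uv in dict(vial=(229,258),petri=(414,182),bott=(325,259)).items(): print(n,P[uv[1],uv[0]].round(3))
a=cv2.resize(c[160:275,225:430],(800,449),interpolation=cv2.INTER_CUBIC); cv2.imwrite('pics/t1.png',a)
E
```

```text
table z 0.000436037129823319
block/module [ 240  172   87   50 1959] [286.6 195.5] mean [ 0.5036 -0.0387  0.0798] rect [ 0.5021 -0.031 ] [0.2042 0.1075] 85.25
tray [124 180  67  90 646] [155.7 225.3] mean [0.4408 0.2869 0.0239] rect [0.4434 0.2847] [0.205  0.1421] 8.24
collar [286 194  16  17 116] [293.5 201.9] mean [ 0.4921 -0.0569  0.0328] rect [ 0.4513 -0.047 ] [0.0397 0.1338] 75.63
handle [381 212  13  11 105] [387.3 217.2] mean [ 0.4433 -0.2573  0.1577] rect [ 0.4137 -0.1441] [0.0236 0.2686] 14.54
standhi [375 209  20  19 289] [384.3 218.2] mean [ 0.4427 -0.258   0.1273] rect [ 0.4105 -0.1513] [0.0426 0.2795] 16.42
blue [267 180  15  13 101] [274.3 185.8] mean [ 0.5321 -0.0099  0.0441] rect [ 0.4717 -0.0025] [0.0348 0.1576] 83.72
blue [266 199  14  15 121] [272.7 206. ] mean [ 0.482  -0.0049  0.0434] rect [ 0.446  -0.0033] [0.0326 0.1087] 88.32
vial [0.357 0.103 0.05 ]
petri [ 0.54  -0.366  0.016]
bott [ 0.349 -0.132  0.028]
```

View pics/t1.png

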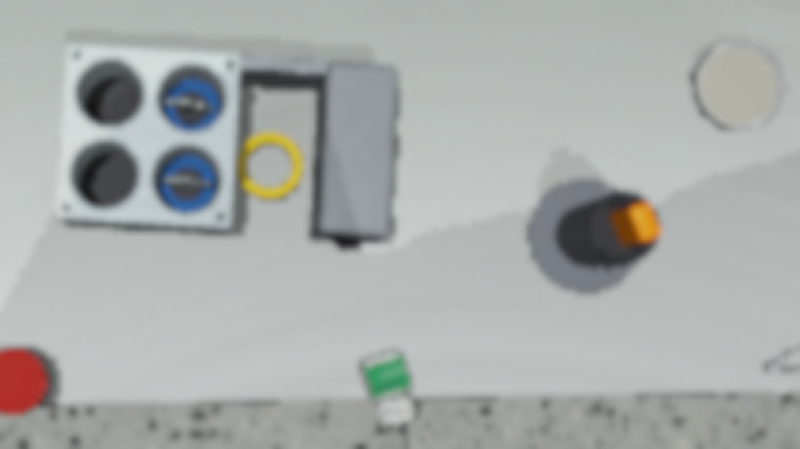

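```bash
python3 - <<'E'
from h import *
s=snap('top')
for n,(u,v,h) in dict(foot=(376.2,220.7,.004),handle=(387.3,217.2,.152),collar=(294.2,202.5,.014),tray=(158,225,0)).items(): print(n,ray(s,u,v,h).round(4))
for n,(a,b) in dict(b1=(110,91),b2=(106,173),b3=(191,98),b4=(188,180)).items(): print(n,ray(s,225+a/3.902,160+b/3.902,.08 if n<'b3' else .035).round(4))
w=bot.snapshot('wrist'); print(np.round(w['hand_eye'],3),w['fx'])
E
```

```text
foot [ 0.4431 -0.2686  0.004 ]
handle [ 0.4434 -0.2587  0.152 ]
collar [ 0.4925 -0.0595  0.014 ]
tray [0.4423 0.2878 0.    ]
b1 [0.534  0.0405 0.08  ]
b2 [0.4837 0.0435 0.08  ]
b3 [ 0.5349 -0.0089  0.035 ]
b4 [ 0.4824 -0.0061  0.035 ]
[[ 0.    -0.96  -0.281  0.072]
 [ 1.     0.     0.     0.   ]
 [-0.    -0.281  0.96  -0.143]
 [ 0.     0.     0.     1.   ]] 320.3729600622755
```

Request:
step_arm --motion '[{"tx": 0.15,"ty": 0.1,"tz": 0.08},{"tx": 0.15,"ty": 0.1,"tz": 0.08},{"tx": 0.15,"ty": 0.1,"tz": 0.08},{"tx": 0.15,"ty": 0.12,"tz": 0.08},{"tx": 0.15,"ty": 0.12,"tz": 0.08},{},{},{},{},{}]'

```text
validation failed for argument at $.mo...
```

Request:
step_arm --motion '[{"tx": 0.15,"ty": 0.1,"tz": 0.08,"rx": 0,"ry": 0,"rz": 0,"fingers": 1},{"tx": 0.15,"ty": 0.1,"tz": 0.08,"rx": 0,"ry": 0,"rz": 0,"fingers": 1},{"tx": 0.15,"ty": 0.1,"tz": 0.08,"rx": 0,"ry": 0,"rz": 0,"fingers": 1},{"tx": 0.15,"ty": 0.12,"tz": 0.08,"rx": 0,"ry": 0,"rz": 0,"fingers": 1},{"tx": 0.15,"ty": 0.12,"tz": 0.08,"rx": 0,"ry": 0,"rz": 0,"fingers": 1},{"tx": 0,"ty": 0,"tz": 0,"rx": 0,"ry": 0,"rz": 0,"fingers": 1},{"tx": 0,"ty": 0,"tz": 0,"rx": 0,"ry": 0,"rz": 0,"fingers": 1},{"tx": 0,"ty": 0,"tz": 0,"rx": 0,"ry": 0,"rz": 0,"fingers": 1},{"tx": 0,"ty": 0,"tz": 0,"rx": 0,"ry": 0,"rz": 0,"fingers": 1},{"tx": 0,"ty": 0,"tz": 0,"rx": 0,"ry": 0,"rz": 0,"fingers": 1}]'

```text
time: 1.25
tool_pos: [0.4016, -0.3456, 0.3294]
tcp_rot: [[0.911, 0.413, -0.0], [0.413, -0.911, 0.001], [-0.0, -0.001, -1.0]]
contact_force: [-0.4, 0.0, 0.6]
grip_width: 0.0851
```

```bash
python3 - <<'E'
from h import *
s=snap('wrist'); save(s,'w1'); P=cloud(s); hsv=cv2.cvtColor(s['color'],cv2.COLOR_BGR2HSV)
print(np.round(bot.get_obs()['tool_pos'],4), s['C'].round(3))
m=((hsv[...,0]>5)&(hsv[...,0]<20)&(hsv[...,1]>130)).astype(np.uint8)
n,l,st,ce=cv2.connectedComponentsWithStats(m)
for i in range(1,n):
    if st[i,4]>60:
        q=P[l==i]; print(st[i],ce[i]); t=q[q[:,2]>.145]; print(len(t),t.mean(0) if len(t) else '', cv2.minAreaRect(t[:,:2].astype(np.float32)) if len(t) else '')
q=P[(P[...,2]>.09)&(P[...,2]<.105)]
(print('rim',len(q),cv2.minEnclosingCircle(q[:,:2].astype(np.float32))))
E
```

```text
[ 0.4017 -0.3455  0.3295] [ 0.467 -0.316  0.472]
[208  96  22  24 482] [218.09751037 107.67842324]
343 [ 0.44519148 -0.26534061  0.15253697] ((0.4449992775917053, -0.2648220360279083), (0.021396372467279434, 0.013772280886769295), 20.519346237182617)
[357 218  49  28 539] [379.23747681 229.82931354]
4 [ 0.46701957 -0.31613083  0.47205909] ((0.46701955795288086, -0.3161308169364929), (0.0, 0.0), 0.0)
rim 856 ((0.4133012294769287, -0.3997458219528198), 0.160162553191185)
```

View pics/w1.png

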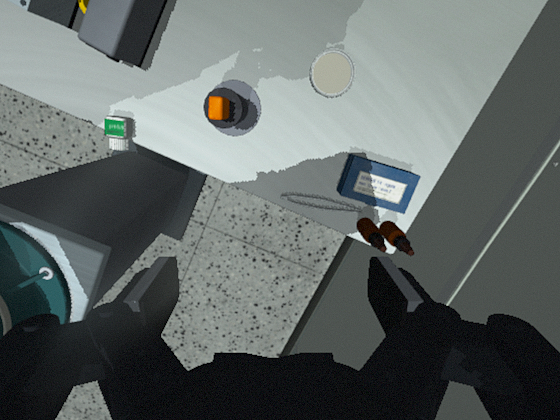

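The handle is at about (218,108), its x axis lies along 20° (or 200°). I'm going down to grip it.

Request:
step_arm --motion '[{"tx": 0.0577,"ty": 0.1073,"tz": 0,"rx": 0,"ry": 0,"rz": -0.087,"fingers": 0.3},{"tx": 0.0577,"ty": 0.1073,"tz": 0,"rx": 0,"ry": 0,"rz": 0,"fingers": 0.3},{"tx": 0.0577,"ty": 0.1073,"tz": 0,"rx": 0,"ry": 0,"rz": 0,"fingers": 0.3},{"tx": 0,"ty": 0,"tz": -0.16,"rx": 0,"ry": 0,"rz": 0,"fingers": 0.3},{"tx": 0,"ty": 0,"tz": -0.16,"rx": 0,"ry": 0,"rz": 0,"fingers": 0.3},{"tx": 0,"ty": 0,"tz": -0.16,"rx": 0,"ry": 0,"rz": 0,"fingers": 0.3},{"tx": 0,"ty": 0,"tz": -0.16,"rx": 0,"ry": 0,"rz": 0,"fingers": 0.3},{"tx": 0,"ty": 0,"tz": -0.12,"rx": 0,"ry": 0,"rz": 0,"fingers": 0.3},{"tx": 0,"ty": 0,"tz": -0.1096,"rx": 0,"ry": 0,"rz": 0,"fingers": 0.3},{"tx": 0,"ty": 0,"tz": 0,"rx": 0,"ry": 0,"rz": 0,"fingers": 0.3}]'

```text
time: 2.3
tool_pos: [0.4439, -0.2637, 0.1096]
tcp_rot: [[0.936, 0.351, -0.004], [0.351, -0.936, 0.003], [-0.003, -0.005, -1.0]]
contact_force: [-0.4, 0.1, 1.2]
grip_width: 0.0556
```

Request:
step_arm --motion '[{"tx": 0,"ty": 0,"tz": 0,"rx": 0,"ry": 0,"rz": 0,"fingers": -1},{"tx": 0,"ty": 0,"tz": 0,"rx": 0,"ry": 0,"rz": 0,"fingers": -1},{"tx": 0,"ty": 0,"tz": 0,"rx": 0,"ry": 0,"rz": 0,"fingers": -1},{"tx": 0,"ty": 0,"tz": 0,"rx": 0,"ry": 0,"rz": 0,"fingers": -1},{"tx": 0,"ty": 0,"tz": 0,"rx": 0,"ry": 0,"rz": 0,"fingers": -1},{"tx": 0,"ty": 0,"tz": 0,"rx": 0,"ry": 0,"rz": 0,"fingers": -1},{"tx": 0,"ty": 0,"tz": 0,"rx": 0,"ry": 0,"rz": 0,"fingers": -1},{"tx": 0,"ty": 0,"tz": 0,"rx": 0,"ry": 0,"rz": 0,"fingers": -1},{"tx": 0,"ty": 0,"tz": 0,"rx": 0,"ry": 0,"rz": 0,"fingers": -1},{"tx": 0,"ty": 0,"tz": 0,"rx": 0,"ry": 0,"rz": 0,"fingers": -1}]'

```text
time: 3.3
tool_pos: [0.4463, -0.2651, 0.1138]
tcp_rot: [[0.936, 0.352, 0.002], [0.352, -0.936, -0.002], [0.001, 0.002, -1.0]]
contact_force: [-0.2, -0.4, 7.7]
grip_width: 0.0134
```

Request:
step_arm --motion '[{"tx": 0,"ty": 0,"tz": 0.1,"rx": 0,"ry": 0,"rz": 0,"fingers": -1},{"tx": 0,"ty": 0,"tz": 0.1,"rx": 0,"ry": 0,"rz": 0,"fingers": -1},{"tx": 0,"ty": 0,"tz": 0.12,"rx": 0,"ry": 0,"rz": 0,"fingers": -1},{"tx": 0,"ty": 0,"tz": 0.12,"rx": 0,"ry": 0,"rz": 0,"fingers": -1},{"tx": 0,"ty": 0,"tz": 0.12,"rx": 0,"ry": 0,"rz": 0,"fingers": -1},{"tx": 0,"ty": 0,"tz": 0.12,"rx": 0,"ry": 0,"rz": 0,"fingers": -1},{"tx": 0,"ty": 0.1,"tz": 0.04,"rx": 0,"ry": 0,"rz": 0,"fingers": -1},{"tx": 0,"ty": 0.1,"tz": 0,"rx": 0,"ry": 0,"rz": 0,"fingers": -1},{"tx": 0,"ty": 0.1,"tz": 0,"rx": 0,"ry": 0,"rz": 0,"fingers": -1},{"tx": 0,"ty": 0,"tz": 0,"rx": 0,"ry": 0,"rz": 0,"fingers": -1}]'

```text
time: 4.3
tool_pos: [0.4455, -0.1874, 0.2936]
tcp_rot: [[0.935, 0.354, 0.001], [0.354, -0.935, -0.0], [0.001, 0.001, -1.0]]
contact_force: [-0.2, -0.7, -0.3]
grip_width: 0.0133
```

```bash
python3 - <<'E'
from h import *
o=bot.get_obs(); print(np.round(o['tool_pos'],4),o['grip_width'])
w=snap('wrist'); s=snap('scene')
R=np.array(o['tcp_rot']); tip=np.array(o['tool_pos'])+R@[0,0,-.019+.122]
pu=proj(s,tip); print('tip pred',tip,pu); u,v=[int(x) for x in pu]
a=cv2.resize(s['color'][max(v-70,0):v+30,u-50:u+50],(420,420),interpolation=cv2.INTER_CUBIC)
cv2.imwrite('pics/c1.png',np.hstack([w['color'][:,:][:, 90:470],a]))
E
```

```text
[ 0.4455 -0.1874  0.2936] 0.013286307430144828
tip pred [ 0.44561597 -0.18744253  0.19060287] [np.float64(314.30884119458096), np.float64(155.84667796241752)]
```

View pics/c1.png

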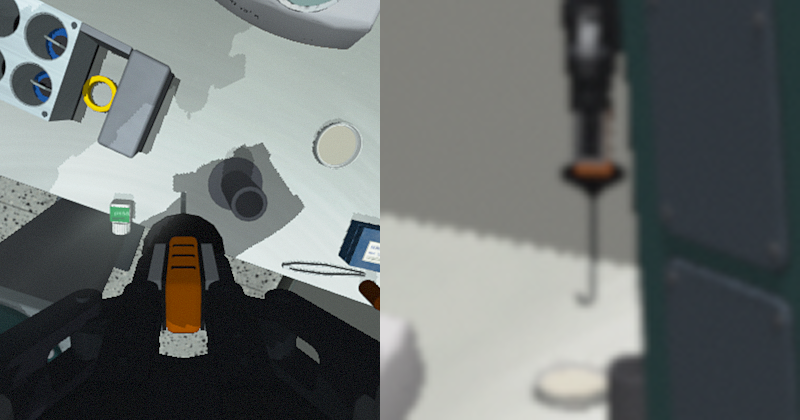

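The hook points along the tool's +x. In the scene crop its U lies left of the shaft, which is world +x. I'm moving in front of the block to see the loops.

Request:
step_arm --motion '[{"tx": 0,"ty": 0.1,"tz": 0,"rx": 0,"ry": 0,"rz": -0.143,"fingers": -1},{"tx": 0,"ty": 0.13,"tz": 0,"rx": 0,"ry": 0,"rz": -0.143,"fingers": -1},{"tx": -0.04,"ty": 0.15,"tz": 0,"rx": 0,"ry": 0,"rz": -0.143,"fingers": -1},{"tx": -0.05,"ty": 0.15,"tz": 0,"rx": 0,"ry": 0,"rz": -0.143,"fingers": -1},{"tx": -0.05,"ty": 0.13,"tz": 0,"rx": 0,"ry": 0,"rz": 0,"fingers": -1},{"tx": 0,"ty": 0.1,"tz": 0,"rx": 0,"ry": 0,"rz": 0,"fingers": -1},{"tx": 0,"ty": 0,"tz": 0,"rx": 0,"ry": 0,"rz": 0,"fingers": -1},{"tx": 0,"ty": 0,"tz": 0,"rx": 0,"ry": 0,"rz": 0,"fingers": -1},{"tx": 0,"ty": 0,"tz": 0,"rx": 0,"ry": 0,"rz": 0,"fingers": -1},{"tx": 0,"ty": 0,"tz": 0,"rx": 0,"ry": 0,"rz": 0,"fingers": -1}]'

```text
time: 5.4
tool_pos: [0.4109, -0.0004, 0.2923]
tcp_rot: [[0.996, -0.091, -0.0], [-0.091, -0.996, -0.0], [-0.0, 0.0, -1.0]]
contact_force: [-0.0, -0.7, -1.2]
grip_width: 0.0135
```

```bash
python3 - <<'E'
from h import *
w=snap('wrist'); P=cloud(w); np.savez('w2.npz',**{k:w[k] for k in('color','z_map','Rc','C','fx','fy','cx','cy')})
q=P[(P[...,2]>.074)&(P[...,2]<.086)]; r=cv2.minAreaRect(q[:,:2].astype(np.float32)); print(len(q),r)
hsv=cv2.cvtColor(w['color'],cv2.COLOR_BGR2HSV)
m=((hsv[...,0]>95)&(hsv[...,0]<125)&(hsv[...,1]>120)).astype(np.uint8)
n,l,st,ce=cv2.connectedComponentsWithStats(m)
for i in range(1,n):
    if st[i,4]>60: print(st[i],ce[i],ray(w,*ce[i],.035).round(4))
x0,y0,ww,hh=160,0,260,200
cv2.imwrite('pics/w2.png',cv2.resize(w['color'][y0:y0+hh,x0:x0+ww],None,fx=3,fy=3,interpolation=cv2.INTER_CUBIC))
E
```

```text
11362 ((0.49532124400138855, -0.10519951581954956), (0.358157217502594, 0.109769806265831), 84.55696105957031)
[254  50  33  33 521] [270.41074856  65.93474088] [ 0.5303 -0.0086  0.035 ]
[255  95  32  33 527] [271.07779886 110.90512334] [ 0.4805 -0.0047  0.035 ]
```

View pics/w2.png

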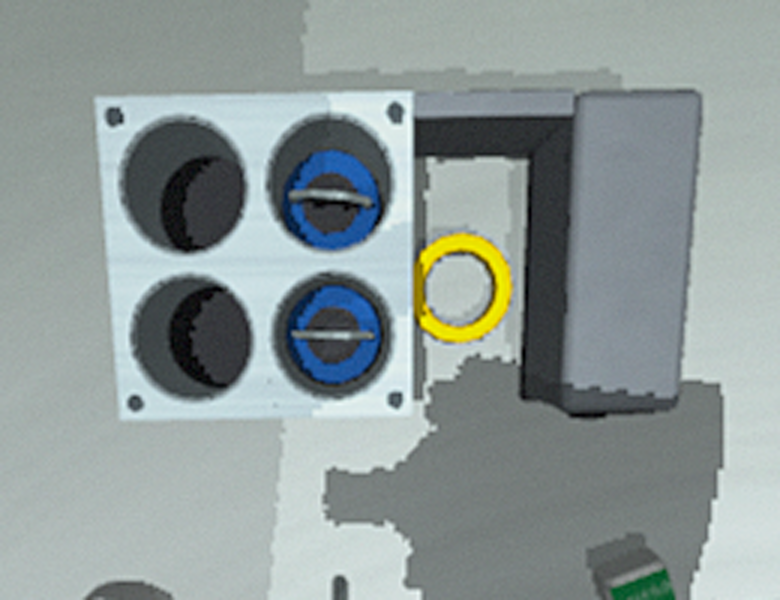

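The crop shows the back bar centred at about (270,66) in the full image, with ends (256.7,65)-(283.3,67.7). The front bar is at (271,111.8), nearly level. The collar is at about (314,96) and the hook wire's end at (273,193).

```bash
python3 - <<'E'
from h import *
w=dict(np.load('w2.npz')); P=cloud(w)
T=np.array([.4109,-.0004,.2923]);R=np.array([[.996,-.091,0],[-.091,-.996,0],[0,0,-1]])
for n,p in dict(shaftbot=(0,0,.1088),ubot=(.0045,0,.1068),tiptop=(.009,0,.0988),tipout=(.011,0,.100)).items(): print(n,np.round(proj(w,T+R@p),1))
# bar pixels: bright, low-sat inside blue region
hsv=cv2.cvtColor(w['color'],cv2.COLOR_BGR2HSV)
for n,(x0,x1,y0,y1) in dict(back=(257,284,60,72),front=(258,285,107,116)).items():
    sub=(hsv[y0:y1,x0:x1,1]<95)&(hsv[y0:y1,x0:x1,2]>110); v,u=np.nonzero(sub); u=u+x0; v=v+y0
    k=np.polyfit(u,v,1); um=(u.min()+u.max())/2
    c=ray(w,um,np.polyval(k,um),.0585); a=ray(w,um-5,np.polyval(k,um-5),.0585); d=a-c
    print(n,len(u),u.min(),u.max(),np.polyval(k,um).round(2),c.round(4),'bar dir deg',np.degrees(np.arctan2(d[1],d[0])).round(1), 'depth z', np.median(P[v,u,2]).round(4))
m=(hsv[...,0]>20)&(hsv[...,0]<35)&(hsv[...,1]>120); m[:, :285]=0;m[:,350:]=0;m[130:]=0
c=max(cv2.findContours(m.astype(np.uint8),0,1)[0],key=cv2.contourArea); (cu,cv_),r=cv2.minEnclosingCircle(c); print('collar',cu,cv_,r,ray(w,cu,cv_,.016).round(4))
Z=P[...,2]; m=((Z>.074)&(Z<.086)); m[150:]=0; q=P[m]; r=cv2.minAreaRect(q[:,:2].astype(np.float32)); print(r)
E
```

```text
shaftbot [272.8 200.7]
ubot [272.8 196.1]
tiptop [272.8 193.2]
tipout [272.8 190.3]
back 62 257 283 64.66 [ 0.5288 -0.0081  0.0585] bar dir deg 79.9 depth z 0.0578
front 52 258 284 111.21 [ 0.4803 -0.0047  0.0585] bar dir deg 84.5 depth z 0.0593
collar 312.2569580078125 95.45355987548828 18.268634796142578 [ 0.4941 -0.0572  0.016 ]
((0.49532124400138855, -0.10519951581954956), (0.358157217502594, 0.109769806265831), 84.55696105957031)
```

Request:
step_arm --motion '[{"tx": 0.072,"ty": -0.004,"tz": 0,"rx": 0,"ry": 0,"rz": -0.007,"fingers": -1},{"tx": 0.072,"ty": -0.004,"tz": 0,"rx": 0,"ry": 0,"rz": 0,"fingers": -1},{"tx": 0.074,"ty": -0.004,"tz": 0,"rx": 0,"ry": 0,"rz": 0,"fingers": -1},{"tx": 0,"ty": 0,"tz": -0.12,"rx": 0,"ry": 0,"rz": 0,"fingers": -1},{"tx": 0,"ty": 0,"tz": -0.12,"rx": 0,"ry": 0,"rz": 0,"fingers": -1},{"tx": 0,"ty": 0,"tz": -0.11,"rx": 0,"ry": 0,"rz": 0,"fingers": -1},{"tx": 0,"ty": 0,"tz": 0,"rx": 0,"ry": 0,"rz": 0,"fingers": -1},{"tx": 0,"ty": 0,"tz": 0,"rx": 0,"ry": 0,"rz": 0,"fingers": -1},{"tx": 0,"ty": 0,"tz": 0,"rx": 0,"ry": 0,"rz": 0,"fingers": -1},{"tx": 0,"ty": 0,"tz": 0,"rx": 0,"ry": 0,"rz": 0,"fingers": -1}]'

```text
time: 6.45
tool_pos: [0.4659, -0.0028, 0.206]
tcp_rot: [[0.995, -0.095, 0.002], [-0.095, -0.995, -0.0], [0.002, 0.0, -1.0]]
contact_force: [-0.3, 0.7, -0.9]
grip_width: 0.0132
```

```bash
python3 - <<'E'
from h import *
w=snap('wrist'); o=bot.get_obs(); T=np.array(o['tool_pos']);R=np.array(o['tcp_rot']); print(T.round(4))
for n,p in dict(shaftbot=(0,0,.1088),tiptop=(.009,0,.0988)).items(): print(n,np.round(proj(w,T+R@p),1))
print('bar',proj(w,[.4803,-.0047,.0585]))
cv2.imwrite('pics/w3.png',cv2.resize(w['color'][60:260,170:370],(600,600),interpolation=cv2.INTER_CUBIC))
E
```

```text
[ 0.4657 -0.0027  0.2058]
shaftbot [272.8 200.8]
tiptop [272.8 193.3]
bar [np.float64(273.4201440091402), np.float64(174.2347931507649)]
```

View pics/w3.png

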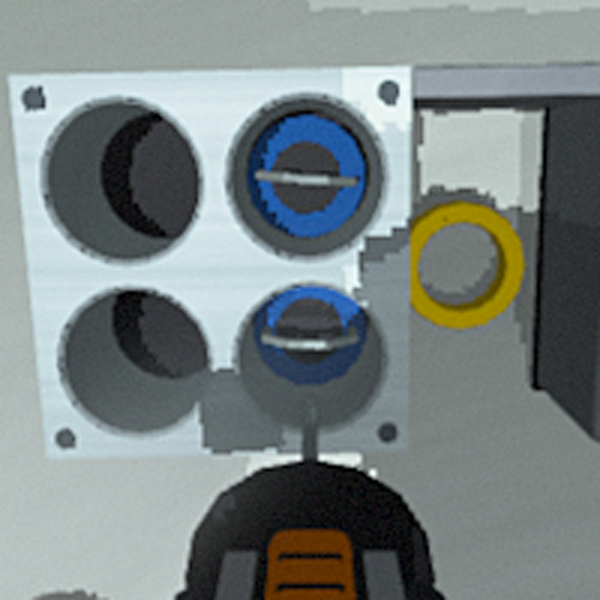

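The bar is centred at (273,173), about 1 px from the prediction, and the hook is in line with it in y. I'll descend and then move forward into the loop.

Request:
step_arm --motion '[{"tx": 0,"ty": 0,"tz": -0.08,"rx": 0,"ry": 0,"rz": 0,"fingers": -1},{"tx": 0,"ty": 0,"tz": -0.08,"rx": 0,"ry": 0,"rz": 0,"fingers": -1},{"tx": 0,"ty": 0,"tz": -0.061,"rx": 0,"ry": 0,"rz": 0,"fingers": -1},{"tx": 0,"ty": 0,"tz": 0,"rx": 0,"ry": 0,"rz": 0,"fingers": -1},{"tx": 0,"ty": 0,"tz": 0,"rx": 0,"ry": 0,"rz": 0,"fingers": -1},{"tx": 0.025,"ty": -0.002,"tz": 0,"rx": 0,"ry": 0,"rz": 0,"fingers": -1},{"tx": 0.025,"ty": -0.002,"tz": 0,"rx": 0,"ry": 0,"rz": 0,"fingers": -1},{"tx": 0,"ty": 0,"tz": 0,"rx": 0,"ry": 0,"rz": 0,"fingers": -1},{"tx": 0,"ty": 0,"tz": 0,"rx": 0,"ry": 0,"rz": 0,"fingers": -1},{"tx": 0,"ty": 0,"tz": 0,"rx": 0,"ry": 0,"rz": 0,"fingers": -1}]'

```text
time: 7.5
tool_pos: [0.4776, -0.0035, 0.1496]
tcp_rot: [[0.995, -0.095, -0.0], [-0.095, -0.995, 0.0], [-0.0, -0.0, -1.0]]
contact_force: [-0.4, -1.0, -0.9]
grip_width: 0.0131
```

Request:
step_arm --motion '[{"tx": 0,"ty": 0,"tz": 0.02,"rx": 0,"ry": 0,"rz": 0,"fingers": -1},{"tx": 0,"ty": 0,"tz": 0.02,"rx": 0,"ry": 0,"rz": 0,"fingers": -1},{"tx": 0,"ty": 0,"tz": 0.04,"rx": 0,"ry": 0,"rz": 0,"fingers": -1},{"tx": 0,"ty": 0,"tz": 0.04,"rx": 0,"ry": 0,"rz": 0,"fingers": -1},{"tx": 0,"ty": 0,"tz": 0.06,"rx": 0,"ry": 0,"rz": 0,"fingers": -1},{"tx": 0,"ty": 0,"tz": 0.06,"rx": 0,"ry": 0,"rz": 0,"fingers": -1},{"tx": 0,"ty": 0,"tz": 0.08,"rx": 0,"ry": 0,"rz": 0,"fingers": -1},{"tx": 0,"ty": 0,"tz": 0.08,"rx": 0,"ry": 0,"rz": 0,"fingers": -1},{"tx": 0,"ty": 0,"tz": 0,"rx": 0,"ry": 0,"rz": 0,"fingers": -1},{"tx": 0,"ty": 0,"tz": 0,"rx": 0,"ry": 0,"rz": 0,"fingers": -1}]'

```text
time: 8.5
tool_pos: [0.4778, -0.0036, 0.2498]
tcp_rot: [[0.995, -0.095, 0.001], [-0.095, -0.995, -0.0], [0.001, 0.0, -1.0]]
contact_force: [-0.4, 0.8, -2.8]
grip_width: 0.0134
```

```bash
python3 - <<'E'
from h import *
w=snap('wrist'); s=snap('scene'); o=bot.get_obs(); T=np.array(o['tool_pos']);R=np.array(o['tcp_rot']); print(T.round(4),o['contact_force'])
u,v=[int(x) for x in proj(s,T+R@[0,0,.1088])]
a=cv2.resize(s['color'][v-60:v+60,u-60:u+60],(420,420),interpolation=cv2.INTER_CUBIC)
b=cv2.resize(w['color'][60:260,170:370],(420,420),interpolation=cv2.INTER_CUBIC)
cv2.imwrite('pics/c4.png',np.hstack([b,a])[:,:800])
E
```

```text
[ 0.4773 -0.0035  0.2489] [-0.59116014  1.12816631 -1.62640217]
```

View pics/c4.png

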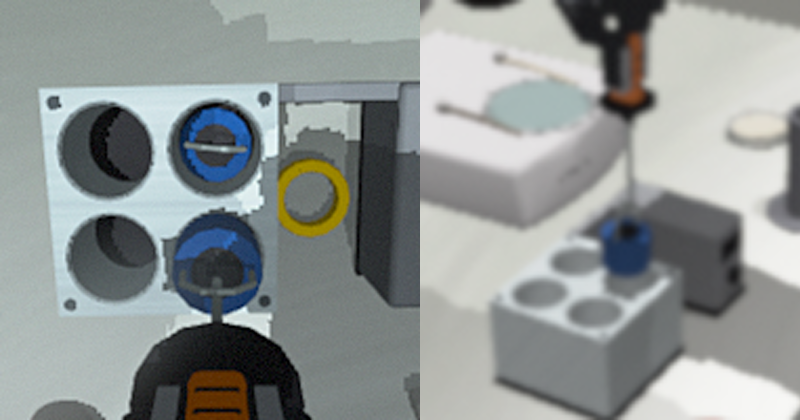

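The insert hangs on the hook, clear of the bore. I'm raising it, carrying it to the tray, and re-measuring the tray on the way.

Request:
step_arm --motion '[{"tx": 0,"ty": 0,"tz": 0.04,"rx": 0,"ry": 0,"rz": 0,"fingers": -1},{"tx": 0,"ty": 0.03,"tz": 0.04,"rx": 0,"ry": 0,"rz": 0,"fingers": -1},{"tx": 0,"ty": 0.06,"tz": 0,"rx": 0,"ry": 0,"rz": 0,"fingers": -1},{"tx": 0,"ty": 0.08,"tz": 0,"rx": 0,"ry": 0,"rz": 0,"fingers": -1},{"tx": 0,"ty": 0.1,"tz": 0,"rx": 0,"ry": 0,"rz": 0,"fingers": -1},{"tx": 0,"ty": 0.1,"tz": 0,"rx": 0,"ry": 0,"rz": 0,"fingers": -1},{"tx": 0,"ty": 0.1,"tz": 0,"rx": 0,"ry": 0,"rz": 0,"fingers": -1},{"tx": 0,"ty": 0.08,"tz": 0,"rx": 0,"ry": 0,"rz": 0,"fingers": -1},{"tx": 0,"ty": 0.06,"tz": 0,"rx": 0,"ry": 0,"rz": 0,"fingers": -1},{"tx": 0,"ty": 0.03,"tz": 0,"rx": 0,"ry": 0,"rz": 0,"fingers": -1}]'

```text
time: 9.6
tool_pos: [0.4746, 0.0914, 0.2696]
tcp_rot: [[1.0, -0.007, -0.0], [-0.007, -0.999, 0.05], [-0.0, -0.05, -0.999]]
contact_force: [0.9, -0.7, -2.1]
grip_width: 0.0135
```

```bash
cat > tray.py <<'E'
from h import *
def tray(show=True):
    """tray rect from its rim in the top depth view"""
    s=snap('top'); P=cloud(s); Z=P[...,2]; m=(Z>.019)&(Z<.029); m[:165]=0;m[290:]=0;m[:,:95]=0;m[:,225:]=0
    q=P[m]; r=cv2.minAreaRect(q[:,:2].astype(np.float32)); print('tray',np.round(r[0],4),np.round(r[1],4),round(r[2],2)); return s,P,r
if __name__=='__main__':
    s,P,r=tray(); o=bot.get_obs(); print(np.round(o['tool_pos'],4))
    hsv=cv2.cvtColor(s['color'],cv2.COLOR_BGR2HSV); m=(hsv[...,0]>20)&(hsv[...,0]<35)&(hsv[...,1]>120); m[:,:235]=0;m[:,350:]=0
    v,u=np.nonzero(m); 
    if len(u): print('collar',len(u),ray(s,(u.min()+u.max())/2,(v.min()+v.max())/2,.016).round(4))
    w=snap('wrist'); Q=cloud(w); Z=Q[...,2]; m=(Z>.02)&(Z<.029)&(Q[...,1]>.18)&(Q[...,1]<.4)&(Q[...,0]>.3); q=Q[m]; print('wrist tray',len(q),cv2.minAreaRect(q[:,:2].astype(np.float32)))
E
python3 tray.py
```

```text
tray [0. 0.] [0. 0.] 0.0
[0.4747 0.0915 0.2696]
collar 106 [ 0.4936 -0.0589  0.016 ]
wrist tray 3528 ((0.4969360828399658, 0.2853236198425293), (0.32797563076019287, 0.16600854694843292), 0.033496856689453125)
```

```bash
python3 - <<'E'
from h import *
s=snap('scene'); o=bot.get_obs(); print({k:np.round(v,3).tolist() for k,v in o.items()})
save(s,'s5')
E
```

```text
{'time': 9.75, 'joint_pos': [-0.009, 0.178, -0.06, 1.333, 0.049, 3.141], 'qd': [-0.007, -0.002, 0.001, -0.0, -0.003, -0.001], 'joint_torque': [0.631, -56.909, 39.55, 0.022, 0.306, 0.001], 'tool_pos': [0.475, 0.091, 0.27], 'tcp_rot': [[1.0, -0.008, 0.0], [-0.008, -0.999, 0.049], [-0.0, -0.049, -0.999]], 'contact_force': [-0.134, -0.328, -2.072], 'torque': [-0.087, 0.028, 0.033], 'grip_width': 0.013}
```

View pics/s5.png

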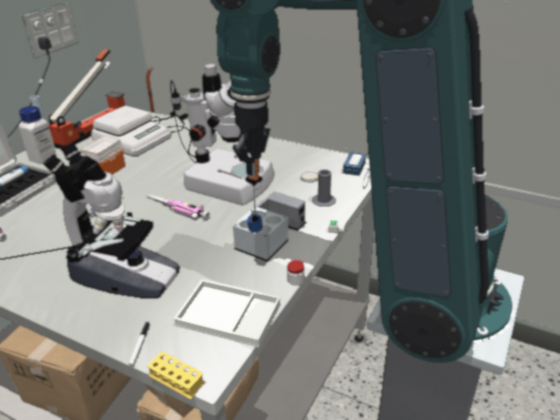

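Joint 6 reached its limit (q6 = q1 + π − yaw), so going left the yaw has to turn positive. I'll straighten the tilt, turn to about 35° and carry on to the tray.

Request:
step_arm --motion '[{"tx": 0,"ty": 0,"tz": 0,"rx": -0.062,"ry": 0,"rz": 0.1,"fingers": -1},{"tx": 0,"ty": 0.03,"tz": 0,"rx": 0,"ry": 0,"rz": 0.17,"fingers": -1},{"tx": 0,"ty": 0.06,"tz": 0,"rx": 0,"ry": 0,"rz": 0.17,"fingers": -1},{"tx": 0,"ty": 0.1,"tz": 0,"rx": 0,"ry": 0,"rz": 0.17,"fingers": -1},{"tx": 0,"ty": 0.14,"tz": 0,"rx": 0,"ry": 0,"rz": 0.17,"fingers": -1},{"tx": -0.018,"ty": 0.14,"tz": 0,"rx": 0,"ry": 0,"rz": 0,"fingers": -1},{"tx": 0,"ty": 0.14,"tz": 0,"rx": 0,"ry": 0,"rz": 0,"fingers": -1},{"tx": 0,"ty": 0.12,"tz": 0,"rx": 0,"ry": 0,"rz": 0,"fingers": -1},{"tx": 0,"ty": 0.1,"tz": 0,"rx": 0,"ry": 0,"rz": 0,"fingers": -1},{"tx": 0,"ty": 0.06,"tz": 0,"rx": 0,"ry": 0,"rz": 0,"fingers": -1}]'

```text
time: 10.75
tool_pos: [0.4701, 0.3148, 0.2693]
tcp_rot: [[0.822, 0.569, -0.002], [0.569, -0.822, -0.001], [-0.002, -0.001, -1.0]]
contact_force: [-0.8, -1.1, -1.9]
grip_width: 0.0133
```

```bash
sed -i 's/wrist tray/WT/' tray.py; python3 tray.py; python3 - <<'E'
from h import *
w=snap('wrist'); save(w,'w6'); o=bot.get_obs(); print(np.round(o['joint_pos'],3))
E
```

```text
tray [0.4698 0.2955] [0.2605 0.1561] 8.39
[0.4701 0.3158 0.2692]
collar 99 [ 0.6326 -0.0528  0.016 ]
WT 2636 ((0.504375696182251, 0.2894553542137146), (0.1616629660129547, 0.34806200861930847), 88.1080551147461)
[0.444 0.328 0.149 1.394 0.    2.98 ]
```

View pics/w6.png

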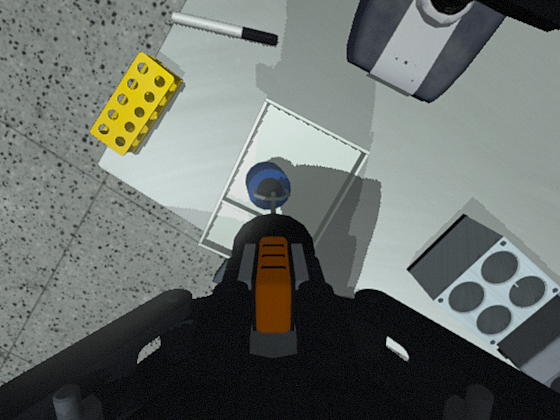

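The tray's corners show at (268,100), (370,152) and (200,243), and the insert hangs over the large section. I'll check its pose before lowering.

```bash
python3 - <<'E'
from h import *
w=snap('wrist')
A,B,C=[ray(w,*p,.025)[:2] for p in((268,100),(370,152),(200,243))]
print(A,B,C,'L',np.linalg.norm(A-C),np.linalg.norm(A-B),'yaw',np.degrees(np.arctan2(*(A-C)[::-1])),np.degrees(np.arctan2(*(A-B)[::-1]))-90)
print('centre',(B+C)/2)
E
```

```text
[0.53380688 0.36427253] [0.5544869  0.22975016] [0.33634106 0.3367079 ] L 0.19938043557335777 0.1361026551001273 yaw 7.9466777871762675 8.739617784829136
centre [0.44541398 0.28322903]
```

Request:
step_arm --motion '[{"tx": 0,"ty": 0,"tz": -0.08,"rx": 0,"ry": 0,"rz": 0,"fingers": -1},{"tx": 0,"ty": 0,"tz": -0.1,"rx": 0,"ry": 0,"rz": 0,"fingers": -1},{"tx": 0,"ty": 0,"tz": -0.1,"rx": 0,"ry": 0,"rz": 0,"fingers": -1},{"tx": 0,"ty": 0,"tz": -0.08,"rx": 0,"ry": 0,"rz": 0,"fingers": -1},{"tx": 0,"ty": 0,"tz": -0.04,"rx": 0,"ry": 0,"rz": 0,"fingers": -1},{"tx": 0,"ty": 0,"tz": -0.02,"rx": 0,"ry": 0,"rz": 0,"fingers": -1},{"tx": 0,"ty": 0,"tz": -0.02,"rx": 0,"ry": 0,"rz": 0,"fingers": -1},{"tx": 0,"ty": 0,"tz": -0.02,"rx": 0,"ry": 0,"rz": 0,"fingers": -1},{"tx": 0,"ty": 0,"tz": -0.016,"rx": 0,"ry": 0,"rz": 0,"fingers": -1},{"tx": 0,"ty": 0,"tz": 0,"rx": 0,"ry": 0,"rz": 0,"fingers": -1}]'

```text
time: 11.95
tool_pos: [0.4701, 0.3135, 0.1504]
tcp_rot: [[0.823, 0.568, -0.002], [0.568, -0.823, -0.001], [-0.002, -0.001, -1.0]]
contact_force: [-0.4, 0.1, -1.5]
grip_width: 0.0137
```

Request:
step_arm --motion '[{"tx": 0,"ty": 0,"tz": 0,"rx": 0,"ry": 0,"rz": 0,"fingers": -1},{"tx": -0.015,"ty": -0.0105,"tz": 0,"rx": 0,"ry": 0,"rz": 0,"fingers": -1},{"tx": -0.015,"ty": -0.0105,"tz": 0,"rx": 0,"ry": 0,"rz": 0,"fingers": -1},{"tx": -0.02,"ty": -0.014,"tz": 0,"rx": 0,"ry": 0,"rz": 0,"fingers": -1},{"tx": 0,"ty": 0,"tz": 0,"rx": 0,"ry": 0,"rz": 0,"fingers": -1},{"tx": 0,"ty": 0,"tz": 0.06,"rx": 0,"ry": 0,"rz": 0,"fingers": -1},{"tx": 0,"ty": 0,"tz": 0.12,"rx": 0,"ry": 0,"rz": 0,"fingers": -1},{"tx": 0,"ty": 0,"tz": 0.14,"rx": 0,"ry": 0,"rz": 0,"fingers": -1},{"tx": 0,"ty": 0,"tz": 0.14,"rx": 0,"ry": 0,"rz": 0,"fingers": -1},{"tx": 0,"ty": 0,"tz": 0,"rx": 0,"ry": 0,"rz": 0,"fingers": -1}]'

```text
time: 12.95
tool_pos: [0.459, 0.3053, 0.2698]
tcp_rot: [[0.823, 0.568, 0.004], [0.568, -0.823, 0.002], [0.005, 0.0, -1.0]]
contact_force: [0.7, 0.3, -1.4]
grip_width: 0.0134
```

```bash
python3 - <<'E'
from h import *
w=snap('wrist'); save(w,'w7'); P=cloud(w); hsv=cv2.cvtColor(w['color'],cv2.COLOR_BGR2HSV)
m=((hsv[...,0]>95)&(hsv[...,0]<125)&(hsv[...,1]>120)).astype(np.uint8)
n,l,st,ce=cv2.connectedComponentsWithStats(m)
for i in range(1,n):
    if st[i,4]>60: print(st[i],ce[i],P[l==i].mean(0).round(4),np.percentile(P[l==i][:,2],[5,95]))
E
```

```text
[254 139  31  33 470] [269.10638298 154.39787234] [0.4744 0.321  0.0349] [0.02480353 0.03557618]
```

View pics/w7.png

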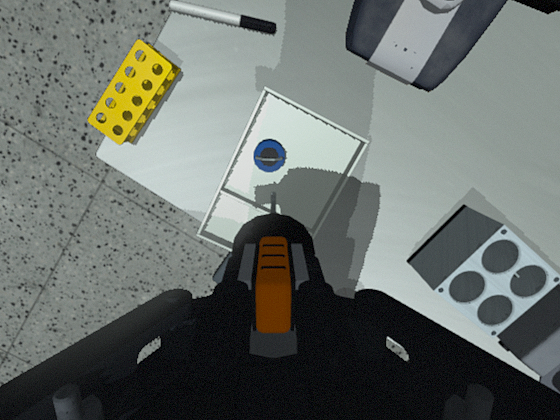

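The insert stands upright in the tray's large section at about (269,154), tray coordinates near (0.036, 0.03). Next is the second insert.

Request:
step_arm --motion '[{"tx": 0.02,"ty": -0.1,"tz": 0,"rx": 0,"ry": 0,"rz": 0,"fingers": -1},{"tx": 0.03,"ty": -0.16,"tz": 0,"rx": 0,"ry": 0,"rz": 0,"fingers": -1},{"tx": 0.03,"ty": -0.16,"tz": 0,"rx": 0,"ry": 0,"rz": -0.1,"fingers": -1},{"tx": 0.03,"ty": -0.16,"tz": 0,"rx": 0,"ry": 0,"rz": -0.12,"fingers": -1},{"tx": 0.03,"ty": -0.16,"tz": 0,"rx": 0,"ry": 0,"rz": -0.14,"fingers": -1},{"tx": 0.03,"ty": -0.16,"tz": 0,"rx": 0,"ry": 0,"rz": -0.14,"fingers": -1},{"tx": 0.03,"ty": -0.16,"tz": 0,"rx": 0,"ry": 0,"rz": -0.14,"fingers": -1},{"tx": 0.02,"ty": -0.12,"tz": 0,"rx": 0,"ry": 0,"rz": -0.14,"fingers": -1},{"tx": 0.002,"ty": -0.065,"tz": 0,"rx": 0,"ry": 0,"rz": -0.167,"fingers": -1},{"tx": 0,"ty": 0,"tz": 0,"rx": 0,"ry": 0,"rz": 0,"fingers": -1}]'

```text
time: 14.0
tool_pos: [0.5129, -0.0083, 0.2644]
tcp_rot: [[0.99, -0.144, -0.003], [-0.144, -0.99, 0.001], [-0.003, -0.0, -1.0]]
contact_force: [-0.2, -0.7, -1.1]
grip_width: 0.0133
```

```bash
python3 - <<'E'
from h import *
w=snap('wrist'); o=bot.get_obs(); print(np.round(o['tool_pos'],4),np.round(o['joint_pos'],3),np.degrees(np.arctan2(o['tcp_rot'][1][0],o['tcp_rot'][0][0])))
hsv=cv2.cvtColor(w['color'],cv2.COLOR_BGR2HSV)
print('pred bar',proj(w,[.529,-.0083,.0585]))
m=((hsv[...,0]>95)&(hsv[...,0]<125)&(hsv[...,1]>120)).astype(np.uint8)
n,l,st,ce=cv2.connectedComponentsWithStats(m)
for i in range(1,n):
    if st[i,4]>60: print(st[i],ce[i],ray(w,*ce[i],.035).round(4))
cv2.imwrite('pics/w8.png',cv2.resize(w['color'][80:240,200:360],(640,640),interpolation=cv2.INTER_CUBIC)[:600])
E
```

```text
[ 0.5128 -0.0071  0.2646] [-1.730e-01  2.370e-01  5.000e-03  1.343e+00  1.000e-03  3.108e+00] -7.982143787809948
pred bar [np.float64(270.82158718099254), np.float64(161.68849788780435)]
[255 145  32  29 424] [270.54009434 158.25943396] [ 0.5293 -0.0079  0.035 ]
[  5 227  23  17 161] [ 13.1863354  233.19254658] [0.4831 0.3229 0.035 ]
```

View pics/w8.png

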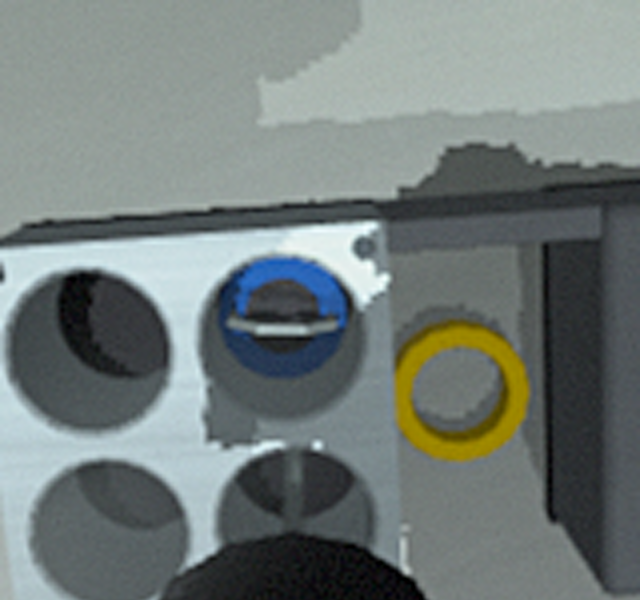

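The bar is at (271,162), exactly where predicted. I'll descend, hook it and lift.

Request:
step_arm --motion '[{"tx": 0.005,"ty": 0.0035,"tz": 0,"rx": 0,"ry": 0,"rz": 0,"fingers": -1},{"tx": 0,"ty": 0,"tz": -0.1,"rx": 0,"ry": 0,"rz": 0,"fingers": -1},{"tx": 0,"ty": 0,"tz": -0.12,"rx": 0,"ry": 0,"rz": 0,"fingers": -1},{"tx": 0,"ty": 0,"tz": -0.12,"rx": 0,"ry": 0,"rz": 0,"fingers": -1},{"tx": 0,"ty": 0,"tz": -0.118,"rx": 0,"ry": 0,"rz": 0,"fingers": -1},{"tx": 0,"ty": 0,"tz": 0,"rx": 0,"ry": 0,"rz": 0,"fingers": -1},{"tx": 0,"ty": 0,"tz": 0,"rx": 0,"ry": 0,"rz": 0,"fingers": -1},{"tx": 0.025,"ty": -0.0035,"tz": 0,"rx": 0,"ry": 0,"rz": 0,"fingers": -1},{"tx": 0.024,"ty": -0.0035,"tz": 0,"rx": 0,"ry": 0,"rz": 0,"fingers": -1},{"tx": 0,"ty": 0,"tz": 0,"rx": 0,"ry": 0,"rz": 0,"fingers": -1}]'

```text
time: 15.05
tool_pos: [0.5281, -0.0076, 0.1519]
tcp_rot: [[0.99, -0.139, 0.0], [-0.139, -0.99, 0.001], [-0.0, -0.001, -1.0]]
contact_force: [-0.1, -0.2, -0.6]
grip_width: 0.0132
```

Request:
step_arm --motion '[{"tx": 0,"ty": 0,"tz": 0,"rx": 0,"ry": 0,"rz": 0,"fingers": -1},{"tx": 0,"ty": 0,"tz": 0.02,"rx": 0,"ry": 0,"rz": 0,"fingers": -1},{"tx": 0,"ty": 0,"tz": 0.04,"rx": 0,"ry": 0,"rz": 0,"fingers": -1},{"tx": 0,"ty": 0,"tz": 0.04,"rx": 0,"ry": 0,"rz": 0,"fingers": -1},{"tx": 0,"ty": 0,"tz": 0.06,"rx": 0,"ry": 0,"rz": 0,"fingers": -1},{"tx": 0,"ty": 0,"tz": 0.08,"rx": 0,"ry": 0,"rz": 0,"fingers": -1},{"tx": 0,"ty": 0,"tz": 0.08,"rx": 0,"ry": 0,"rz": 0,"fingers": -1},{"tx": 0,"ty": 0,"tz": 0.08,"rx": 0,"ry": 0,"rz": 0,"fingers": -1},{"tx": 0,"ty": 0,"tz": 0.08,"rx": 0,"ry": 0,"rz": 0,"fingers": -1},{"tx": 0,"ty": 0,"tz": 0,"rx": 0,"ry": 0,"rz": 0,"fingers": -1}]'

```text
time: 16.05
tool_pos: [0.5275, -0.0076, 0.274]
tcp_rot: [[0.99, -0.139, 0.003], [-0.139, -0.99, 0.0], [0.003, -0.0, -1.0]]
contact_force: [0.7, 0.3, -2.1]
grip_width: 0.0133
```

```bash
python3 - <<'E'
from h import *
w=snap('wrist'); P=cloud(w); hsv=cv2.cvtColor(w['color'],cv2.COLOR_BGR2HSV)
m=((hsv[...,0]>95)&(hsv[...,0]<125)&(hsv[...,1]>120)).astype(np.uint8)
n,l,st,ce=cv2.connectedComponentsWithStats(m)
for i in range(1,n):
    if st[i,4]>60: print(st[i],ce[i],np.median(P[l==i],0).round(4))
E
```

```text
[254 167  40  46 585] [278.54188034 185.10940171] [ 0.5407 -0.0151  0.1473]
[255 200  16  13 106] [264.00943396 206.02830189] [0.5199 0.0013 0.148 ]
[ 15 235  16  17 104] [ 20.47115385 241.13461538] [0.4842 0.3278 0.0342]
```

Request:
step_arm --motion '[{"tx": 0,"ty": 0.02,"tz": 0,"rx": 0,"ry": 0,"rz": 0.1,"fingers": -1},{"tx": -0.01,"ty": 0.05,"tz": 0,"rx": 0,"ry": 0,"rz": 0.15,"fingers": -1},{"tx": -0.02,"ty": 0.1,"tz": 0,"rx": 0,"ry": 0,"rz": 0.15,"fingers": -1},{"tx": -0.03,"ty": 0.14,"tz": 0,"rx": 0,"ry": 0,"rz": 0.15,"fingers": -1},{"tx": -0.03,"ty": 0.16,"tz": 0,"rx": 0,"ry": 0,"rz": 0.15,"fingers": -1},{"tx": -0.03,"ty": 0.16,"tz": 0,"rx": 0,"ry": 0,"rz": 0.144,"fingers": -1},{"tx": -0.03,"ty": 0.16,"tz": 0,"rx": 0,"ry": 0,"rz": 0,"fingers": -1},{"tx": -0.03,"ty": 0.14,"tz": 0,"rx": 0,"ry": 0,"rz": 0,"fingers": -1},{"tx": -0.017,"ty": 0.09,"tz": 0,"rx": 0,"ry": 0,"rz": 0,"fingers": -1},{"tx": 0,"ty": 0.05,"tz": 0,"rx": 0,"ry": 0,"rz": 0,"fingers": -1}]'

```text
time: 17.1
tool_pos: [0.4764, 0.2617, 0.2703]
tcp_rot: [[0.865, 0.502, -0.003], [0.502, -0.865, -0.001], [-0.003, -0.001, -1.0]]
contact_force: [0.8, 0.2, -2.8]
grip_width: 0.0135
```

Request:
step_arm --motion '[{"tx": 0,"ty": 0,"tz": 0,"rx": 0,"ry": 0,"rz": 0,"fingers": -1},{"tx": 0,"ty": 0,"tz": 0,"rx": 0,"ry": 0,"rz": 0,"fingers": -1},{"tx": 0,"ty": 0,"tz": 0,"rx": 0,"ry": 0,"rz": 0,"fingers": -1},{"tx": 0,"ty": 0,"tz": 0,"rx": 0,"ry": 0,"rz": 0,"fingers": -1},{"tx": 0,"ty": 0,"tz": 0,"rx": 0,"ry": 0,"rz": 0,"fingers": -1},{"tx": 0,"ty": 0,"tz": 0,"rx": 0,"ry": 0,"rz": 0,"fingers": -1},{"tx": 0,"ty": 0,"tz": 0,"rx": 0,"ry": 0,"rz": 0,"fingers": -1},{"tx": 0,"ty": 0,"tz": 0,"rx": 0,"ry": 0,"rz": 0,"fingers": -1},{"tx": 0,"ty": 0,"tz": 0,"rx": 0,"ry": 0,"rz": 0,"fingers": -1},{"tx": 0,"ty": 0,"tz": 0,"rx": 0,"ry": 0,"rz": 0,"fingers": -1}]'

```text
time: 18.1
tool_pos: [0.4774, 0.2601, 0.2711]
tcp_rot: [[0.866, 0.5, -0.002], [0.5, -0.866, -0.0], [-0.002, -0.001, -1.0]]
contact_force: [0.7, 0.4, -1.7]
grip_width: 0.0137
```

```bash
python3 - <<'E'
from h import *
w=snap('wrist'); P=cloud(w); hsv=cv2.cvtColor(w['color'],cv2.COLOR_BGR2HSV); save(w,'w9')
m=((hsv[...,0]>95)&(hsv[...,0]<125)&(hsv[...,1]>120)).astype(np.uint8)
n,l,st,ce=cv2.connectedComponentsWithStats(m)
for i in range(1,n):
    if st[i,4]>60: print(st[i],ce[i],np.median(P[l==i],0).round(4))
E
```

```text
[212 133  33  32 531] [228.59322034 147.53672316] [0.477  0.3186 0.034 ]
[254 170  31  25 296] [267.32094595 178.01351351] [0.489  0.2725 0.1443]
[276 175  20  36 252] [287.42460317 195.29365079] [0.4835 0.2489 0.1452]
```

View pics/w9.png

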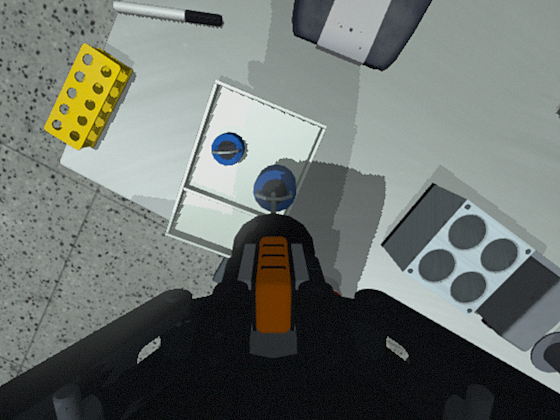

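All four bores are empty, and insert 2 hangs over the large section at (275,188), clear of insert 1. I'll lower and unhook it.

Request:
step_arm --motion '[{"tx": 0,"ty": 0,"tz": -0.08,"rx": 0,"ry": 0,"rz": 0,"fingers": -1},{"tx": 0,"ty": 0,"tz": -0.1,"rx": 0,"ry": 0,"rz": 0,"fingers": -1},{"tx": 0,"ty": 0,"tz": -0.1,"rx": 0,"ry": 0,"rz": 0,"fingers": -1},{"tx": 0,"ty": 0,"tz": -0.08,"rx": 0,"ry": 0,"rz": 0,"fingers": -1},{"tx": 0,"ty": 0,"tz": -0.04,"rx": 0,"ry": 0,"rz": 0,"fingers": -1},{"tx": 0,"ty": 0,"tz": -0.03,"rx": 0,"ry": 0,"rz": 0,"fingers": -1},{"tx": 0,"ty": 0,"tz": -0.02,"rx": 0,"ry": 0,"rz": 0,"fingers": -1},{"tx": 0,"ty": 0,"tz": -0.02,"rx": 0,"ry": 0,"rz": 0,"fingers": -1},{"tx": 0,"ty": 0,"tz": -0.014,"rx": 0,"ry": 0,"rz": 0,"fingers": -1},{"tx": 0,"ty": 0,"tz": 0,"rx": 0,"ry": 0,"rz": 0,"fingers": -1}]'

```text
time: 19.15
tool_pos: [0.4774, 0.2601, 0.15]
tcp_rot: [[0.866, 0.5, -0.002], [0.5, -0.866, -0.0], [-0.002, -0.001, -1.0]]
contact_force: [0.5, 0.5, -0.8]
grip_width: 0.0134
```

Request:
step_arm --motion '[{"tx": 0,"ty": 0,"tz": 0,"rx": 0,"ry": 0,"rz": 0,"fingers": -1},{"tx": -0.016,"ty": -0.0095,"tz": 0,"rx": 0,"ry": 0,"rz": 0,"fingers": -1},{"tx": -0.016,"ty": -0.0095,"tz": 0,"rx": 0,"ry": 0,"rz": 0,"fingers": -1},{"tx": -0.019,"ty": -0.011,"tz": 0,"rx": 0,"ry": 0,"rz": 0,"fingers": -1},{"tx": 0,"ty": 0,"tz": 0,"rx": 0,"ry": 0,"rz": 0,"fingers": -1},{"tx": 0,"ty": 0,"tz": 0.06,"rx": 0,"ry": 0,"rz": 0,"fingers": -1},{"tx": 0,"ty": 0,"tz": 0.12,"rx": 0,"ry": 0,"rz": 0,"fingers": -1},{"tx": 0,"ty": 0,"tz": 0.14,"rx": 0,"ry": 0,"rz": 0,"fingers": -1},{"tx": 0,"ty": 0,"tz": 0.14,"rx": 0,"ry": 0,"rz": 0,"fingers": -1},{"tx": 0,"ty": 0,"tz": 0,"rx": 0,"ry": 0,"rz": 0,"fingers": -1}]'

```text
time: 20.15
tool_pos: [0.4661, 0.2531, 0.2692]
tcp_rot: [[0.866, 0.5, 0.004], [0.5, -0.866, 0.002], [0.004, 0.0, -1.0]]
contact_force: [0.3, -0.6, -0.9]
grip_width: 0.0129
```

```bash
python3 - <<'E'
from h import *
w=snap('wrist'); P=cloud(w); hsv=cv2.cvtColor(w['color'],cv2.COLOR_BGR2HSV)
m=((hsv[...,0]>95)&(hsv[...,0]<125)&(hsv[...,1]>120)).astype(np.uint8)
n,l,st,ce=cv2.connectedComponentsWithStats(m)
for i in range(1,n):
    if st[i,4]>60: print(st[i],ce[i],np.percentile(P[l==i][:,2],[10,50,90]).round(4),ray(w,*ce[i],.034).round(4))
print(bot.get_obs()['tool_pos'])
E
```

```text
[211 123  33  33 537] [227.32402235 138.27560521] [0.0305 0.0341 0.0353] [0.4746 0.3188 0.034 ]
[257 141  31  33 477] [272.50733753 156.58909853] [0.0326 0.0342 0.0352] [0.4824 0.2628 0.034 ]
[0.4655288  0.25289229 0.26683963]
```

Request:
step_arm --motion '[{"tx": 0.01,"ty": -0.1,"tz": 0,"rx": 0,"ry": 0,"rz": 0,"fingers": -1},{"tx": 0.01,"ty": -0.16,"tz": 0,"rx": 0,"ry": 0,"rz": 0,"fingers": -1},{"tx": 0.01,"ty": -0.16,"tz": 0,"rx": 0,"ry": 0,"rz": -0.1,"fingers": -1},{"tx": 0.01,"ty": -0.16,"tz": 0,"rx": 0,"ry": 0,"rz": -0.12,"fingers": -1},{"tx": 0.01,"ty": -0.16,"tz": 0,"rx": 0,"ry": 0,"rz": -0.14,"fingers": -1},{"tx": 0.01,"ty": -0.16,"tz": 0,"rx": 0,"ry": 0,"rz": -0.14,"fingers": -1},{"tx": 0.01,"ty": -0.16,"tz": 0,"rx": 0,"ry": 0,"rz": -0.14,"fingers": -1},{"tx": 0.02,"ty": -0.12,"tz": 0,"rx": 0,"ry": 0,"rz": -0.138,"fingers": -1},{"tx": 0.008,"ty": -0.062,"tz": 0,"rx": 0,"ry": 0,"rz": 0,"fingers": -1},{"tx": 0,"ty": 0,"tz": 0,"rx": 0,"ry": 0,"rz": 0,"fingers": -1}]'

```text
time: 21.2
tool_pos: [0.4891, -0.0592, 0.2641]
tcp_rot: [[0.996, -0.087, -0.003], [-0.087, -0.996, 0.001], [-0.003, -0.001, -1.0]]
contact_force: [0.0, 0.2, -1.7]
grip_width: 0.0134
```

```bash
python3 - <<'E'
from h import *
w=snap('wrist'); o=bot.get_obs(); print(np.round(o['tool_pos'],4),np.degrees(np.arctan2(o['tcp_rot'][1][0],o['tcp_rot'][0][0])))
P=cloud(w); hsv=cv2.cvtColor(w['color'],cv2.COLOR_BGR2HSV)
m=((hsv[...,0]>20)&(hsv[...,0]<35)&(hsv[...,1]>120)).astype(np.uint8)
n,l,st,ce=cv2.connectedComponentsWithStats(m)
for i in range(1,n):
    if st[i,4]>60: q=P[l==i]; q=q[np.abs(q[:,2]-.016)<.004]; print(st[i],ce[i],len(q),cv2.minEnclosingCircle(q[:,:2].astype(np.float32)) if len(q)>5 else '')
cv2.imwrite('pics/w10.png',cv2.resize(w['color'][80:280,180:380],(600,600),interpolation=cv2.INTER_CUBIC))
E
```

```text
[ 0.4889 -0.058   0.2643] -4.9453546621626385
[255 147  35  36 550] [271.68727273 164.77818182] 484 ((0.4936036169528961, -0.0577186681330204), 0.021722950041294098)
```

View pics/w10.png

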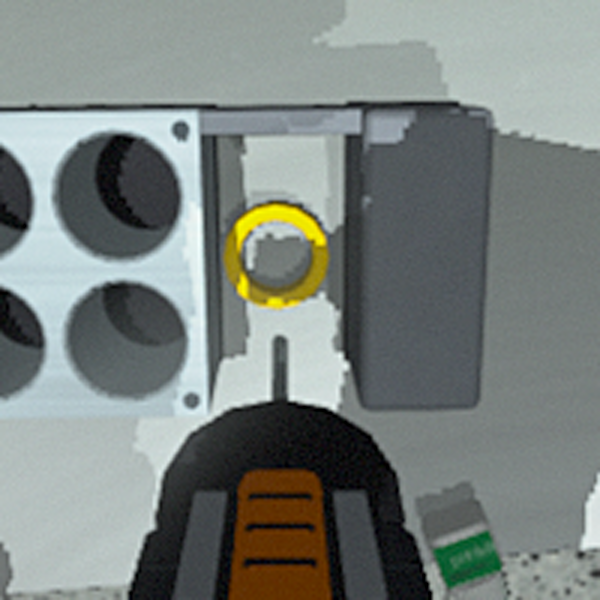

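Request:
step_arm --motion '[{"tx": 0,"ty": 0,"tz": -0.1,"rx": 0,"ry": 0,"rz": 0,"fingers": -1},{"tx": 0,"ty": 0,"tz": -0.12,"rx": 0,"ry": 0,"rz": 0,"fingers": -1},{"tx": 0,"ty": 0,"tz": -0.12,"rx": 0,"ry": 0,"rz": 0,"fingers": -1},{"tx": 0,"ty": 0,"tz": -0.12,"rx": 0,"ry": 0,"rz": 0,"fingers": -1},{"tx": 0,"ty": 0,"tz": -0.08,"rx": 0,"ry": 0,"rz": 0,"fingers": -1},{"tx": 0,"ty": 0,"tz": -0.03,"rx": 0,"ry": 0,"rz": 0,"fingers": -1},{"tx": 0,"ty": 0,"tz": -0.03,"rx": 0,"ry": 0,"rz": 0,"fingers": -1},{"tx": 0,"ty": 0,"tz": 0,"rx": 0,"ry": 0,"rz": 0,"fingers": -1},{"tx": 0,"ty": 0,"tz": 0,"rx": 0,"ry": 0,"rz": 0,"fingers": -1},{"tx": 0,"ty": 0,"tz": 0,"rx": 0,"ry": 0,"rz": 0,"fingers": -1}]'

```text
time: 22.25
tool_pos: [0.4897, -0.058, 0.1159]
tcp_rot: [[0.996, -0.087, -0.0], [-0.087, -0.996, 0.0], [-0.001, -0.0, -1.0]]
contact_force: [-0.3, -0.2, -1.0]
grip_width: 0.0134
```

Request:
step_arm --motion '[{"tx": -0.03,"ty": 0.0026,"tz": 0,"rx": 0,"ry": 0,"rz": 0,"fingers": -1},{"tx": -0.045,"ty": 0.004,"tz": 0,"rx": 0,"ry": 0,"rz": 0,"fingers": -1},{"tx": -0.05,"ty": 0.0044,"tz": 0,"rx": 0,"ry": 0,"rz": 0,"fingers": -1},{"tx": -0.05,"ty": 0.0044,"tz": 0,"rx": 0,"ry": 0,"rz": 0,"fingers": -1},{"tx": -0.05,"ty": 0.0044,"tz": 0,"rx": 0,"ry": 0,"rz": 0,"fingers": -1},{"tx": -0.05,"ty": 0.0044,"tz": 0,"rx": 0,"ry": 0,"rz": 0,"fingers": -1},{"tx": -0.05,"ty": 0.0044,"tz": 0,"rx": 0,"ry": 0,"rz": 0,"fingers": -1},{"tx": -0.05,"ty": 0.0044,"tz": 0,"rx": 0,"ry": 0,"rz": 0,"fingers": -1},{"tx": -0.045,"ty": 0.0035,"tz": 0,"rx": 0,"ry": 0,"rz": 0,"fingers": -1},{"tx": 0,"ty": 0,"tz": 0,"rx": 0,"ry": 0,"rz": 0,"fingers": -1}]'

```text
time: 23.25
tool_pos: [0.3826, -0.0485, 0.1151]
tcp_rot: [[0.996, -0.088, -0.002], [-0.088, -0.996, 0.001], [-0.003, -0.001, -1.0]]
contact_force: [-0.3, -0.2, -0.4]
grip_width: 0.0133
```

Request:
step_arm --motion '[{"tx": 0,"ty": 0,"tz": 0,"rx": 0,"ry": 0,"rz": 0,"fingers": -1},{"tx": 0.016,"ty": 0,"tz": 0,"rx": 0,"ry": 0,"rz": 0,"fingers": -1},{"tx": 0,"ty": 0,"tz": 0,"rx": 0,"ry": 0,"rz": 0,"fingers": -1},{"tx": 0,"ty": 0,"tz": 0.06,"rx": 0,"ry": 0,"rz": 0,"fingers": -1},{"tx": 0,"ty": 0,"tz": 0.12,"rx": 0,"ry": 0,"rz": 0,"fingers": -1},{"tx": 0,"ty": 0,"tz": 0.16,"rx": 0,"ry": 0,"rz": 0,"fingers": -1},{"tx": 0,"ty": 0,"tz": 0.16,"rx": 0,"ry": 0,"rz": 0,"fingers": -1},{"tx": 0,"ty": 0,"tz": 0.16,"rx": 0,"ry": 0,"rz": 0,"fingers": -1},{"tx": 0,"ty": 0,"tz": 0,"rx": 0,"ry": 0,"rz": 0,"fingers": -1},{"tx": 0,"ty": 0,"tz": 0,"rx": 0,"ry": 0,"rz": 0,"fingers": -1}]'

```text
time: 24.25
tool_pos: [0.3887, -0.0489, 0.2802]
tcp_rot: [[0.996, -0.087, -0.001], [-0.087, -0.996, 0.0], [-0.001, -0.0, -1.0]]
contact_force: [-1.0, 0.2, -1.1]
grip_width: 0.0134
```

```bash
cat > col.py <<'E'
from h import *
w=snap('wrist'); o=bot.get_obs(); print(np.round(o['tool_pos'],4),np.degrees(np.arctan2(o['tcp_rot'][1][0],o['tcp_rot'][0][0])),o['grip_width'])
P=cloud(w); hsv=cv2.cvtColor(w['color'],cv2.COLOR_BGR2HSV)
m=((hsv[...,0]>20)&(hsv[...,0]<35)&(hsv[...,1]>120)).astype(np.uint8)
n,l,st,ce=cv2.connectedComponentsWithStats(m)
for i in range(1,n):
    if st[i,4]>60: q=P[l==i]; q=q[np.abs(q[:,2]-.016)<.004]; print(st[i],ce[i],len(q),cv2.minEnclosingCircle(q[:,:2].astype(np.float32)) if len(q)>5 else '',np.percentile(P[l==i][:,2],[5,50,95]).round(4))
E
python3 col.py
```

```text
[ 0.3882 -0.0487  0.2794] -5.000907592141393 0.013290361708149075
[257 147  33  34 482] [272.91493776 163.64107884] 433 ((0.39304840564727783, -0.04944242909550667), 0.021665778011083603) [0.0087 0.016  0.0175]
```

Request:
step_arm --motion '[{"tx": 0.02,"ty": -0.06,"tz": 0,"rx": 0,"ry": 0,"rz": 0.08,"fingers": -1},{"tx": 0.03,"ty": -0.12,"tz": 0,"rx": 0,"ry": 0,"rz": 0.12,"fingers": -1},{"tx": 0.03,"ty": -0.14,"tz": 0,"rx": 0,"ry": 0,"rz": 0.12,"fingers": -1},{"tx": 0.03,"ty": -0.14,"tz": 0,"rx": 0,"ry": 0,"rz": 0.12,"fingers": -1},{"tx": 0.03,"ty": -0.14,"tz": 0,"rx": 0,"ry": 0,"rz": 0.129,"fingers": -1},{"tx": 0.04,"ty": -0.12,"tz": 0,"rx": 0,"ry": 0,"rz": 0,"fingers": -1},{"tx": 0.03,"ty": -0.1,"tz": 0,"rx": 0,"ry": 0,"rz": 0,"fingers": -1},{"tx": 0.022,"ty": -0.046,"tz": 0,"rx": 0,"ry": 0,"rz": 0,"fingers": -1},{"tx": 0,"ty": 0,"tz": 0,"rx": 0,"ry": 0,"rz": 0,"fingers": -1},{"tx": 0,"ty": 0,"tz": 0,"rx": 0,"ry": 0,"rz": 0,"fingers": -1}]'

```text
time: 25.3
tool_pos: [0.4459, -0.2644, 0.2795]
tcp_rot: [[0.936, 0.352, -0.003], [0.352, -0.936, 0.001], [-0.002, -0.002, -1.0]]
contact_force: [-0.2, 0.6, -1.4]
grip_width: 0.0136
```

```bash
python3 - <<'E'
from h import *
w=snap('wrist'); s=snap('top'); o=bot.get_obs(); T=np.array(o['tool_pos']); print(T.round(4),np.degrees(np.arctan2(o['tcp_rot'][1][0],o['tcp_rot'][0][0])))
P=cloud(w); q=P[(np.abs(P[...,2]-.1)<.006)&(np.hypot(P[...,0]-.445,P[...,1]+.265)<.035)]
print('rim',len(q), cv2.minEnclosingCircle(q[:,:2].astype(np.float32)) if len(q)>5 else '')
cv2.imwrite('pics/w11.png',cv2.resize(w['color'][100:300,180:380],(600,600),interpolation=cv2.INTER_CUBIC))
E
```

```text
[ 0.4459 -0.2642  0.2801] 20.644288634760525
rim 568 ((0.44467687606811523, -0.26458245515823364), 0.02056385576725006)
```

View pics/w11.png

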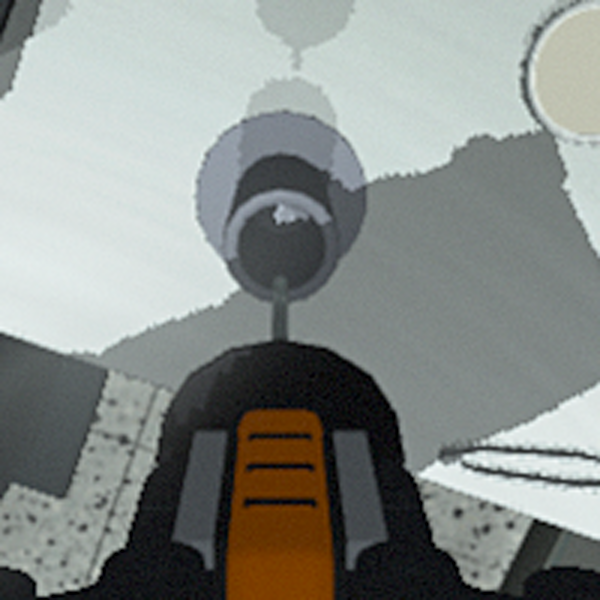

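The rim is centred within about 1 mm of the tool axis. Descending into the stand.

Request:
step_arm --motion '[{"tx": -0.003,"ty": -0.002,"tz": -0.08,"rx": 0,"ry": 0,"rz": 0,"fingers": -1},{"tx": 0,"ty": 0,"tz": -0.1,"rx": 0,"ry": 0,"rz": 0,"fingers": -1},{"tx": 0,"ty": 0,"tz": -0.1,"rx": 0,"ry": 0,"rz": 0,"fingers": -1},{"tx": 0,"ty": 0,"tz": -0.1,"rx": 0,"ry": 0,"rz": 0,"fingers": -1},{"tx": 0,"ty": 0,"tz": -0.1,"rx": 0,"ry": 0,"rz": 0,"fingers": -1},{"tx": 0,"ty": 0,"tz": -0.08,"rx": 0,"ry": 0,"rz": 0,"fingers": -1},{"tx": 0,"ty": 0,"tz": -0.05,"rx": 0,"ry": 0,"rz": 0,"fingers": -1},{"tx": 0,"ty": 0,"tz": -0.03,"rx": 0,"ry": 0,"rz": 0,"fingers": -1},{"tx": 0,"ty": 0,"tz": -0.018,"rx": 0,"ry": 0,"rz": 0,"fingers": -1},{"tx": 0,"ty": 0,"tz": 0,"rx": 0,"ry": 0,"rz": 0,"fingers": -1}]'

```text
time: 26.4
tool_pos: [0.4454, -0.2654, 0.1157]
tcp_rot: [[0.936, 0.352, -0.002], [0.352, -0.936, -0.0], [-0.002, -0.001, -1.0]]
contact_force: [0.0, -0.4, -0.6]
grip_width: 0.0137
```

Request:
step_arm --motion '[{"tx": 0,"ty": 0,"tz": -0.006,"rx": 0,"ry": 0,"rz": 0,"fingers": -1},{"tx": 0,"ty": 0,"tz": 0,"rx": 0,"ry": 0,"rz": 0,"fingers": -1},{"tx": 0,"ty": 0,"tz": 0,"rx": 0,"ry": 0,"rz": 0,"fingers": 0.4},{"tx": 0,"ty": 0,"tz": 0,"rx": 0,"ry": 0,"rz": 0,"fingers": 0.4},{"tx": 0,"ty": 0,"tz": 0,"rx": 0,"ry": 0,"rz": 0,"fingers": 0.4},{"tx": 0,"ty": 0,"tz": 0,"rx": 0,"ry": 0,"rz": 0,"fingers": 0.4},{"tx": 0,"ty": 0,"tz": 0,"rx": 0,"ry": 0,"rz": 0,"fingers": 0.4},{"tx": 0,"ty": 0,"tz": 0,"rx": 0,"ry": 0,"rz": 0,"fingers": 0.4},{"tx": 0,"ty": 0,"tz": 0,"rx": 0,"ry": 0,"rz": 0,"fingers": 0.4},{"tx": 0,"ty": 0,"tz": 0,"rx": 0,"ry": 0,"rz": 0,"fingers": 0.4}]'

```text
time: 27.4
tool_pos: [0.4454, -0.2658, 0.1141]
tcp_rot: [[0.936, 0.352, -0.002], [0.352, -0.936, -0.0], [-0.002, -0.001, -1.0]]
contact_force: [0.6, 0.0, -0.3]
grip_width: 0.06
```

Request:
step_arm --motion '[{"tx": 0,"ty": 0,"tz": 0.04,"rx": 0,"ry": 0,"rz": 0,"fingers": 0.4},{"tx": 0,"ty": 0,"tz": 0.08,"rx": 0,"ry": 0,"rz": 0,"fingers": 0.4},{"tx": 0,"ty": 0,"tz": 0.12,"rx": 0,"ry": 0,"rz": 0,"fingers": 0.4},{"tx": 0,"ty": 0,"tz": 0.12,"rx": 0,"ry": 0,"rz": 0,"fingers": 0.4},{"tx": 0,"ty": 0,"tz": 0.08,"rx": 0,"ry": 0,"rz": 0,"fingers": 0.4},{"tx": -0.1,"ty": 0.06,"tz": 0,"rx": 0,"ry": 0,"rz": 0,"fingers": 0.4},{"tx": -0.1,"ty": 0.1,"tz": 0,"rx": 0,"ry": 0,"rz": 0,"fingers": 0.4},{"tx": -0.1,"ty": 0.1,"tz": 0,"rx": 0,"ry": 0,"rz": 0,"fingers": 0.4},{"tx": 0,"ty": 0.1,"tz": 0,"rx": 0,"ry": 0,"rz": 0,"fingers": 0.4},{"tx": 0,"ty": 0,"tz": 0,"rx": 0,"ry": 0,"rz": 0,"fingers": 0.4}]'

```text
time: 28.4
tool_pos: [0.3696, -0.1737, 0.2252]
tcp_rot: [[0.936, 0.353, -0.001], [0.353, -0.936, -0.0], [-0.001, -0.0, -1.0]]
contact_force: [1.0, 0.4, -0.5]
grip_width: 0.06
```

```bash
python3 col.py; python3 - <<'E'
from h import *
w=snap('wrist'); save(w,'w12'); P=cloud(w)
q=P[(np.abs(P[...,2]-.1525)<.003)&(np.hypot(P[...,0]-.445,P[...,1]+.265)<.03)]
print('handle top',len(q),cv2.minAreaRect(q[:,:2].astype(np.float32)) if len(q)>5 else '', q[:,2].mean() if len(q) else '')
print('bottle',ray(w,0,0,0))
E
```

```text
[ 0.3703 -0.175   0.2251] 20.673700556778346 0.059748760228137986
[151  94  44  42 875] [171.89942857 114.50971429] 679 ((0.39290136098861694, -0.04998118802905083), 0.0216053556650877) [0.0035 0.0156 0.0172]
handle top 667 ((0.44436028599739075, -0.26497548818588257), (0.022307712584733963, 0.013925817795097828), 22.397308349609375) 0.15255802952579128
bottle [0.43885782 0.14456878 0.        ]
```

View pics/w12.png

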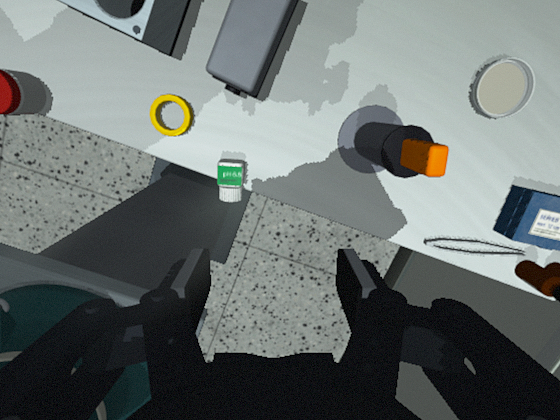

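The collar lies on the table at (172,114) and the tool is seated: handle centre (0.4444, −0.2650), top z 0.1526, the same as at the start. I have now viewed all 16 pictures and will use numbers only from here. Next is picking up the collar.

Request:
step_arm --motion '[{"tx": 0.02,"ty": 0.1,"tz": 0,"rx": 0,"ry": 0,"rz": 0,"fingers": 0.5},{"tx": 0.02,"ty": 0.12,"tz": 0,"rx": 0,"ry": 0,"rz": 0,"fingers": 0.5},{"tx": 0.02,"ty": 0.12,"tz": 0,"rx": 0,"ry": 0,"rz": 0,"fingers": 0.5},{"tx": 0.02,"ty": 0.1,"tz": 0,"rx": 0,"ry": 0,"rz": 0,"fingers": 0.5},{"tx": 0.01,"ty": 0.06,"tz": -0.1,"rx": 0,"ry": 0,"rz": 0,"fingers": 0.5},{"tx": 0,"ty": 0,"tz": -0.16,"rx": 0,"ry": 0,"rz": 0,"fingers": 0.5},{"tx": 0,"ty": 0,"tz": -0.16,"rx": 0,"ry": 0,"rz": 0,"fingers": 0.5},{"tx": 0,"ty": 0,"tz": -0.16,"rx": 0,"ry": 0,"rz": 0,"fingers": 0.5},{"tx": 0,"ty": 0,"tz": -0.1,"rx": 0,"ry": 0,"rz": 0,"fingers": 0.5},{"tx": 0,"ty": 0,"tz": 0,"rx": 0,"ry": 0,"rz": 0,"fingers": 0.5}]'

```text
time: 29.5
tool_pos: [0.3917, -0.0508, 0.052]
tcp_rot: [[0.936, 0.351, -0.006], [0.351, -0.936, 0.001], [-0.006, -0.004, -1.0]]
contact_force: [-0.0, -0.4, 0.4]
grip_width: 0.0641
```

```bash
python3 col.py
```

```text
[ 0.3926 -0.0511  0.0536] 20.568561850753333 0.06400651018882333
[ 236  191   72   73 2627] [271.8705748  228.75371146] 2071 ((0.3931697905063629, -0.04903319478034973), 0.022028308361768723) [0.0041 0.0157 0.017 ]
```

Request:
step_arm --motion '[{"tx": 0.002,"ty": 0.007,"tz": -0.08,"rx": 0,"ry": 0,"rz": 0,"fingers": 0.5},{"tx": 0,"ty": 0,"tz": -0.07,"rx": 0,"ry": 0,"rz": 0,"fingers": 0.5},{"tx": 0,"ty": 0,"tz": -0.04,"rx": 0,"ry": 0,"rz": 0,"fingers": 0.5},{"tx": 0,"ty": 0,"tz": -0.02,"rx": 0,"ry": 0,"rz": 0,"fingers": 0.5},{"tx": 0,"ty": 0,"tz": 0,"rx": 0,"ry": 0,"rz": 0,"fingers": 0.5},{"tx": 0,"ty": 0,"tz": 0,"rx": 0,"ry": 0,"rz": 0,"fingers": -1},{"tx": 0,"ty": 0,"tz": 0,"rx": 0,"ry": 0,"rz": 0,"fingers": -1},{"tx": 0,"ty": 0,"tz": 0,"rx": 0,"ry": 0,"rz": 0,"fingers": -1},{"tx": 0,"ty": 0,"tz": 0,"rx": 0,"ry": 0,"rz": 0,"fingers": -1},{"tx": 0,"ty": 0,"tz": 0,"rx": 0,"ry": 0,"rz": 0,"fingers": -1}]'

```text
time: 30.55
tool_pos: [0.3942, -0.0494, 0.0029]
tcp_rot: [[0.936, 0.352, 0.0], [0.352, -0.936, -0.001], [-0.0, 0.001, -1.0]]
contact_force: [-4.5, 0.9, 21.1]
grip_width: 0.0412
```

Request:
step_arm --motion '[{"tx": 0,"ty": 0,"tz": 0.04,"rx": 0,"ry": 0,"rz": 0,"fingers": -1},{"tx": 0,"ty": 0,"tz": 0.1,"rx": 0,"ry": 0,"rz": 0,"fingers": -1},{"tx": 0,"ty": 0,"tz": 0.14,"rx": 0,"ry": 0,"rz": 0,"fingers": -1},{"tx": 0,"ty": 0,"tz": 0.14,"rx": 0,"ry": 0,"rz": 0,"fingers": -1},{"tx": 0,"ty": 0,"tz": 0.14,"rx": 0,"ry": 0,"rz": 0,"fingers": -1},{"tx": 0,"ty": 0,"tz": 0.14,"rx": 0,"ry": 0,"rz": 0,"fingers": -1},{"tx": 0,"ty": 0,"tz": 0.1,"rx": 0,"ry": 0,"rz": 0.08,"fingers": -1},{"tx": 0,"ty": 0,"tz": 0,"rx": 0,"ry": 0,"rz": 0.15,"fingers": -1},{"tx": 0,"ty": 0,"tz": 0,"rx": 0,"ry": 0,"rz": 0,"fingers": -1},{"tx": 0,"ty": 0,"tz": 0,"rx": 0,"ry": 0,"rz": 0,"fingers": -1}]'

```text
time: 31.55
tool_pos: [0.3932, -0.049, 0.2016]
tcp_rot: [[0.859, 0.511, -0.002], [0.511, -0.859, -0.0], [-0.002, -0.001, -1.0]]
contact_force: [-0.1, 1.0, -0.8]
grip_width: 0.0407
```

```bash
python3 col.py; python3 tray.py
```

```text
[ 0.3931 -0.0489  0.2014] 30.77091431536514 0.0411221656406258
[ 227  221   93   96 5041] [272.92818885 270.25490974] 1  [0.2023 0.214  0.2155]
tray [0.4698 0.302 ] [0.2623 0.1678] 8.35
[ 0.3931 -0.0489  0.2013]
collar 1 [ 0.7963 -0.0289  0.016 ]
WT 902 ((0.38797900080680847, 0.21920616924762726), (0.07722029089927673, 0.026755157858133316), 8.035274505615234)
```

```bash
cat > tr2.py <<'E'
from h import *
s=snap('top'); P=cloud(s); Z=P[...,2]; m=((Z>.017)&(Z<.030)).astype(np.uint8); m[:165]=0;m[290:]=0;m[:,:95]=0;m[:,225:]=0
n,l,st,ce=cv2.connectedComponentsWithStats(m)
for i in range(1,n):
    if st[i,4]>100: q=P[l==i]; r=cv2.minAreaRect(q[:,:2].astype(np.float32)); print(st[i],np.round(r[0],4),np.round(r[1],4),round(r[2],2))
hsv=cv2.cvtColor(s['color'],cv2.COLOR_BGR2HSV)
m=((hsv[...,0]>95)&(hsv[...,0]<125)&(hsv[...,1]>90)).astype(np.uint8); m[:,225:]=0; m[:165]=0
n,l,st,ce=cv2.connectedComponentsWithStats(m)
for i in range(1,n):
    if st[i,4]>30: print('blue',st[i],ray(s,*ce[i],.034).round(4))
E
python3 tr2.py
```

```text
[124 180  67  90 667] [0.4434 0.2847] [0.2049 0.1417] 8.04
blue [159 202  15  14 116] [0.4801 0.257  0.034 ]
blue [135 206  16  14 124] [0.4717 0.3143 0.034 ]
```

Request:
step_arm --motion '[{"tx": -0.006,"ty": 0.1,"tz": 0,"rx": 0,"ry": 0,"rz": 0,"fingers": -1},{"tx": -0.008,"ty": 0.15,"tz": 0,"rx": 0,"ry": 0,"rz": 0,"fingers": -1},{"tx": -0.008,"ty": 0.16,"tz": 0,"rx": 0,"ry": 0,"rz": 0,"fingers": -1},{"tx": -0.008,"ty": 0.16,"tz": 0,"rx": 0,"ry": 0,"rz": 0,"fingers": -1},{"tx": -0.008,"ty": 0.16,"tz": 0,"rx": 0,"ry": 0,"rz": 0,"fingers": -1},{"tx": -0.008,"ty": 0.16,"tz": 0,"rx": 0,"ry": 0,"rz": 0,"fingers": -1},{"tx": -0.008,"ty": 0.16,"tz": 0,"rx": 0,"ry": 0,"rz": 0,"fingers": -1},{"tx": -0.006,"ty": 0.14,"tz": 0,"rx": 0,"ry": 0,"rz": 0,"fingers": -1},{"tx": -0.006,"ty": 0.106,"tz": 0,"rx": 0,"ry": 0,"rz": 0,"fingers": -1},{"tx": 0,"ty": 0,"tz": 0,"rx": 0,"ry": 0,"rz": 0,"fingers": -1}]'

```text
time: 32.75
tool_pos: [0.3765, 0.2774, 0.2011]
tcp_rot: [[0.857, 0.516, -0.003], [0.516, -0.857, -0.0], [-0.002, -0.001, -1.0]]
contact_force: [-1.8, -0.5, -1.1]
grip_width: 0.0413
```

```bash
python3 col.py; python3 - <<'E'
from h import *
w=snap('wrist'); P=cloud(w); m=((P[...,2]>.018)&(P[...,2]<.028)&(P[...,1]>.19)&(P[...,1]<.4)&(P[...,0]>.3)&(P[...,0]<.57)).astype(np.uint8)
n,l,st,ce=cv2.connectedComponentsWithStats(m)
for i in range(1,n):
    if st[i,4]>100: q=P[l==i]; r=cv2.minAreaRect(q[:,:2].astype(np.float32)); print(st[i],np.round(r[0],4),np.round(r[1],4),round(r[2],2))
E
```

```text
[0.3765 0.276  0.2011] 31.033402775353416 0.040791581478255845
[  48    0  101   73 4496] [97.11699288 29.65146797] 13 ((0.386177122592926, 0.4762251079082489), 0.0027902359142899513) [0.0022 0.0319 0.0337]
[ 227  221   93   97 5214] [273.32048331 270.48120445] 0  [0.2011 0.2135 0.2149]
[ 197    0  220  237 4228] [0.443  0.2856] [0.2055 0.1405] 8.17
```

Request:
step_arm --motion '[{"tx": 0,"ty": -0.004,"tz": -0.1,"rx": 0,"ry": 0,"rz": 0,"fingers": -1},{"tx": 0,"ty": 0,"tz": -0.14,"rx": 0,"ry": 0,"rz": 0,"fingers": -1},{"tx": 0,"ty": 0,"tz": -0.14,"rx": 0,"ry": 0,"rz": 0,"fingers": -1},{"tx": 0,"ty": 0,"tz": -0.14,"rx": 0,"ry": 0,"rz": 0,"fingers": -1},{"tx": 0,"ty": 0,"tz": -0.12,"rx": 0,"ry": 0,"rz": 0,"fingers": -1},{"tx": 0,"ty": 0,"tz": -0.06,"rx": 0,"ry": 0,"rz": 0,"fingers": -1},{"tx": 0,"ty": 0,"tz": -0.03,"rx": 0,"ry": 0,"rz": 0,"fingers": -1},{"tx": 0,"ty": 0,"tz": -0.025,"rx": 0,"ry": 0,"rz": 0,"fingers": -1},{"tx": 0,"ty": 0,"tz": -0.02,"rx": 0,"ry": 0,"rz": 0,"fingers": -1},{"tx": 0,"ty": 0,"tz": 0,"rx": 0,"ry": 0,"rz": 0,"fingers": -1}]'

```text
time: 33.85
tool_pos: [0.3771, 0.2738, 0.0079]
tcp_rot: [[0.858, 0.514, -0.002], [0.514, -0.858, -0.0], [-0.002, -0.001, -1.0]]
contact_force: [-0.3, 0.2, -0.5]
grip_width: 0.041
```

Request:
step_arm --motion '[{"tx": 0,"ty": 0,"tz": -0.004,"rx": 0,"ry": 0,"rz": 0,"fingers": -1},{"tx": 0,"ty": 0,"tz": 0,"rx": 0,"ry": 0,"rz": 0,"fingers": 0.25},{"tx": 0,"ty": 0,"tz": 0,"rx": 0,"ry": 0,"rz": 0,"fingers": 0.25},{"tx": 0,"ty": 0,"tz": 0,"rx": 0,"ry": 0,"rz": 0,"fingers": 0.25},{"tx": 0,"ty": 0,"tz": 0.06,"rx": 0,"ry": 0,"rz": 0,"fingers": 0.25},{"tx": 0,"ty": 0,"tz": 0.1,"rx": 0,"ry": 0,"rz": 0,"fingers": 0.25},{"tx": 0,"ty": 0,"tz": 0.16,"rx": 0,"ry": 0,"rz": 0,"fingers": 0.25},{"tx": 0,"ty": 0,"tz": 0.16,"rx": 0,"ry": 0,"rz": 0,"fingers": 0.25},{"tx": 0,"ty": 0,"tz": 0.16,"rx": 0,"ry": 0,"rz": 0,"fingers": 0.25},{"tx": 0,"ty": 0,"tz": 0.16,"rx": 0,"ry": 0,"rz": 0,"fingers": 0.25}]'

```text
time: 34.85
tool_pos: [0.3766, 0.2738, 0.2088]
tcp_rot: [[0.858, 0.514, -0.002], [0.514, -0.858, -0.0], [-0.001, -0.001, -1.0]]
contact_force: [0.8, -0.3, -0.5]
grip_width: 0.0535
```

Request:
step_arm --motion '[{"tx": 0,"ty": -0.1,"tz": 0.05,"rx": 0,"ry": 0,"rz": 0,"fingers": 0.25},{"tx": 0,"ty": -0.15,"tz": 0,"rx": 0,"ry": 0,"rz": 0,"fingers": 0.25},{"tx": 0,"ty": -0.15,"tz": 0,"rx": 0,"ry": 0,"rz": 0,"fingers": 0.25},{"tx": 0,"ty": -0.15,"tz": 0,"rx": 0,"ry": 0,"rz": 0,"fingers": 0.25},{"tx": 0,"ty": -0.15,"tz": 0,"rx": 0,"ry": 0,"rz": 0,"fingers": 0.25},{"tx": 0,"ty": -0.15,"tz": 0,"rx": 0,"ry": 0,"rz": 0,"fingers": 0.25},{"tx": 0,"ty": -0.15,"tz": 0,"rx": 0,"ry": 0,"rz": 0,"fingers": 0.25},{"tx": 0,"ty": -0.1,"tz": 0,"rx": 0,"ry": 0,"rz": 0,"fingers": 0.25},{"tx": 0,"ty": 0,"tz": 0,"rx": 0,"ry": 0,"rz": 0,"fingers": 0.25},{"tx": 0,"ty": 0,"tz": 0,"rx": 0,"ry": 0,"rz": 0,"fingers": 0.25}]'

```text
time: 35.85
tool_pos: [0.3768, -0.0012, 0.2194]
tcp_rot: [[0.858, 0.513, -0.002], [0.513, -0.858, -0.0], [-0.002, -0.001, -1.0]]
contact_force: [0.2, 0.0, -0.9]
grip_width: 0.0537
```

```bash
cat > chk.py <<'E'
from h import *
import tr2
s=tr2.s; P=tr2.P; hsv=tr2.hsv
m=((hsv[...,0]>20)&(hsv[...,0]<35)&(hsv[...,1]>100)).astype(np.uint8); m[:,225:]=0; m[:165]=0; m[:,:110]=0
v,u=np.nonzero(m); c=ray(s,(u.min()+u.max())/2,(v.min()+v.max())/2,.020); q=P[m>0]
a=np.radians(8.1); R=np.array([[np.cos(a),np.sin(a)],[-np.sin(a),np.cos(a)]]); t=np.array([.4434,.2847])
print('collar',len(u),c.round(4),'tray frame',(R@(c[:2]-t)).round(4),'z pct',np.percentile(q[:,2],[5,50,95]).round(4))
for uv in((229,258),(414,182),(325,259)): print(P[uv[1],uv[0]].round(3))
q=P[(np.abs(P[...,2]-.1525)<.006)&(np.hypot(P[...,0]-.445,P[...,1]+.262)<.03)]; print('handle',len(q),q.mean(0) if len(q) else '')
E
python3 chk.py
```

```text
[124 180  67  90 659] [0.4434 0.2848] [0.2049 0.1418] 8.06
[154 243  18  18 123] [0.3759 0.2719] [0.0426 0.0409] 17.86
blue [159 202  16  14 117] [0.4801 0.2568 0.034 ]
blue [135 206  16  14 123] [0.4717 0.3142 0.034 ]
collar 113 [0.3778 0.272  0.02  ] tray frame [-0.0667 -0.0034] z pct [0.0129 0.02   0.0234]
[0.378 0.033 0.69 ]
[ 0.54  -0.367  0.013]
[ 0.376 -0.056  0.702]
handle 64 [ 0.44343631 -0.26502597  0.15224314]
```

```bash
python3 -c "
from rig import bot
print(bot.hand_in())"
```

```text
the job is handed in; nothing more can be done
None
```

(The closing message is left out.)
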